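Rack the trimmed dental models from the catch tray

ROBOT

A 6-joint arm with a two-finger parallel gripper is mounted at the origin on the work surface. World frame = base frame: x ahead of the robot, y to its left, z up, the work surface at z = 0. Lengths are in m, angles in rad, forces in N, time in s.
With the tool pointing down it reaches from about 0.275 to 0.975 m from the base axis. Payload 8.4 kg.
Tool frame: the origin (TCP) lies at the very end of the fingers, on their centre line; the grasp point (between the pads) lies 19 mm behind it; z points along the fingers, y is the line along which they close (so a half turn about z gives the same grasp; the last joint's range is limited). The gripper opens to 92 mm and grips with 3 to 60 N. Pads are 20 mm wide; open, the fingers measure 128 mm over their backs; the gripper's body (75 mm by 189 mm) begins 69 mm behind the grasp point.
Start: joints at [1.322, 0.353, 1.633, -0, 1.155, -0.002], TCP at [0.153, 0.606, 0.215] pointing down, gripper open.
Joint ranges: [-2.63, 2.63], [-0.92, 2.1], [0.06, 2.66], [-1.3, 4.44], [0, 2.69], [-3.02, 3.02]. Speed limits (rad/s): [2.22, 2.22, 2.79, 3.14, 3.14, 3.14].

INTERFACE

Orientations are given as a unit quaternion [w, x, y, z].
In Python, from plant import * gives the robot as it stands. The module is installed in compiled form; this text tells all that it offers.
- The arm moves only by the shell command python3 -m pendant 'ROWS'. ROWS is JSON, a list of rows, each an object of numbers: "rx", "ry", "rz": the turn, a rotation vector about the tool's x, y, z scaled (see below); "dx", "dy", "dz": the shift along the tool's x, y, z scaled (see below); "claw": the finger opening in mm, from 0 to 91.9. A call has 1 to 12 rows; each row is the pose to reach, as a shift and turn from the pose commanded when the call began, along the tool's axes at that moment; what a row does not reach only later rows make up. The controller multiplies each number of a shift by 0.25 m and each number of a turn by 60 degrees. A row lasts 1/10 s, in which the tool goes at most 50 mm and 8.59 degrees, less where a joint would pass 70% of its speed; a pose out of reach is approached as far as the arm can. A call with a number of a shift or a turn outside -1 to 1 is refused whole. A call with a gripper value outside its range is refused whole. The fingers move at their own pace and stop on an object; the grip force is fixed at half the most. Time passes only in rows, so rows that repeat a pose let the fingers close. It gives the time, the measured TCP pose, the force, the opening and the grip force at its end, in the units of the state.
- get_obs(): the state, without advancing time (a new reading comes with each control period).
- grab_frame(name): name is "scene" or "side" or "wrist"; returns a dict with "frame" (480x640x3 uint8, red, green, blue), "depth" (480x640 float32, m along the optical axis (not along the pixel's ray), 0 where there is no reading), "fx", "fy", "cx", "cy" (pixels), "position" and "rotation" of the camera in the world. Camera axes: x right, y down, z forward; pixel columns grow to the right and rows downward; lengths in m; the calibration is good to about 2 mm. A picture is of the moment at which its call begins.
- job_done(): hands the job in; it is judged then, once.
The state is a dict: "time_s": time; "qpos": joint angles; "joint_vel": joint speeds; "joint_torque": joint torques, N m; "ee_pos": TCP position; "ee_rot": TCP orientation; "ft_force": force on the tool from outside, world axes, zero at the start; "ft_torque": the same for the moment, N m; "finger_gap": opening from 0.0 (shut) to 1.0 (fully open); "finger_force": force on a finger pad.
Only numpy, scipy, OpenCV 4.12 (cv2) and the standard library are available. Lean on these libraries where they do the work, as an engineer would, in place of code of your own. Each camera call takes 0.05 s, during which the arm holds its last target. There are 200 camera calls.

TASK

Collect the two finished dental models from the trimmer's sloping catch tray into the tote: the broad full-arch model in the wide lane, the slim half-arch model in the narrow lane. Set each down gently, teeth up, at the open end of its lane, then push it in under the lips until it just rests against the stop block, without shoving the stop along. Leave the offcut in the tray and the other things on the bench alone.

Things in the scene. Friction and masses are not known exactly. Their poses are not given: they have to be found in the camera images.
- full_model: Broad full-arch stone model (mm): 70 x 70 x 10 flange, on it a 70 x 54 block up to z = 32, then a horseshoe row of teeth to z = 43; about 300 g, varies. Flange sticks out 8 on each long side; ends flat. Origin: underside centre, z to the teeth, x its length. Lies teeth up, x roughly up the slope. Grip the block across y, above the flange. Either end may lead into the lane.
- half_model: Slim half-arch stone model (mm): 62 x 50 x 10 flange, on it a 62 x 34 block up to z = 32, then a single curved row of teeth to z = 43; about 190 g, varies. Flange sticks out 8 on each long side; ends flat. Origin: underside centre, z to the teeth, x its length. Lies teeth up, x roughly up the slope. Grip the block across y, above the flange. Either end may lead into the lane.
- trimmer: White trimming machine (fixed), 300 deep, 360 wide, 330 mm high. Origin on the table under the middle of its catch tray; x points from the tray to the machine, whose face is at x = +125 mm.
- tray: Catch tray (fixed), black rubber surface 220 x 278 mm sloping 0.40 rad (23 degrees). Origin: middle of the surface, 85 mm above the table; x points up the slope to the machine, z out of the surface. Side walls rise 14 mm and the lower lip 18 mm above the surface.
- tote: Grey plastic tote, fixed, 280 x 286 mm, floor 6 mm thick, open at its -x end, other walls 36 to 45 mm high. Origin: centre of its underside, x towards the closed end. It holds the two lanes side by side; which is left or right varies.
- wide_lane: Wide lane in the tote (mm). Origin: underside centre; x from open loading end (-125) to closed end (+125); lane floor z = 6. Loading zone x -120..0: flared guides, tops z = 14. x 0..120: lips over the channel at z 20..24; 75 between walls, 61 between lips. Stop (12 thick, top z = 42): near face anywhere in x 60..90, NOT reported; held by friction, yields at 30 N. For the full-arch model.
- narrow_lane: Narrow lane in the tote (mm). Origin: underside centre; x from open loading end (-125) to closed end (+125); lane floor z = 6. Loading zone x -120..0: flared guides, tops z = 14. x 0..120: lips over the channel at z 20..24; 55 between walls, 41 between lips. Stop (12 thick, top z = 42): near face anywhere in x 60..90, NOT reported; held by friction, yields at 30 N. For the half-arch model.
- offcut: stone trimming scrap, 16 x 46 x 11 mm bar, lying on the tray near its lower lip; stays there. Origin: centre of its underside.
- brush: brush, 170 mm long along its x, lying on the bench between tray and tote; not to be disturbed.
- bowl: black rubber mixing bowl, 100 mm across, 50 mm high; origin under its centre; not to be disturbed.
- tumbler: steel drinking bottle, 66 mm across, 200 mm high; origin under its centre; not to be disturbed.
There are look-alikes about, which are no part of the job. Leave any pink or red look-alike of the full_model alone.

How it is judged:
By the outcome, as a careful person would: the job done as asked, in the order asked, and still so for the second after the job is handed in, with the robot touching nothing.
It also fails if it takes over 72 s, if anything falls off the work surface, if the arm or the gripper's body presses on something with over 40 N, if the wrist force passes 120 N, or if a joint passes its speed limit or range.

## Working session

There is one attempt and no reset: what is moved stays moved. The work goes in short steps, Python scripts to look and compute and a shell command to move; the robot and the scene stay as the last step left them, time stands still between calls to the robot, and variables do not carry over. Pictures are saved under pics/ and viewed, at most 10 in all, crops included, and the job is handed in when it is done.

```bash
mkdir -p pics
cat > h.py <<'E'
import numpy as np, cv2
from plant import *
from scipy.spatial.transform import Rotation as R
def grab(n):
    f=grab_frame(n); np.savez('pics/%s.npz'%n,**{k:np.array(v) for k,v in f.items()}); return f
def rot(r):
    r=np.array(r,float)
    return r if r.shape==(3,3) else R.from_quat(r[[1,2,3,0]]).as_matrix()
def cloud(f):
    d=f['depth']; v,u=np.mgrid[:480,:640]
    p=np.stack([(u-f['cx'])/f['fx']*d,(v-f['cy'])/f['fy']*d,d],-1)
    return p@rot(f['rotation']).T+np.array(f['position'])
def load(n): 
    z=np.load('pics/%s.npz'%n); return {k:z[k] for k in z}
E
python3 - <<'E'
from h import *
for n in ['scene','side']:
    f=grab(n); cv2.imwrite(f'pics/{n}0.png',f['frame'][...,::-1]); print(n,f['position'],np.round(rot(f['rotation']),3).tolist(),f['fx'])
print(get_obs())
E
```

```text
scene [1.28084976 0.14112073 1.25594327] [[-0.307, 0.789, -0.532], [0.952, 0.256, -0.169], [0.003, -0.558, -0.83]] 513.9105257775908
side [ 0.10825737 -0.90671822  0.87306395] [[0.877, -0.327, 0.352], [-0.48, -0.563, 0.673], [-0.022, -0.759, -0.651]] 453.13073860652963
{'time_s': 0.1, 'qpos': array([ 1.32161393e+00,  3.53572097e-01,  1.63407228e+00, -1.74921573e-06,
        1.15518709e+00, -2.37725802e-03]), 'joint_vel': array([-9.87027907e-04, -2.10303443e-03, -5.97499485e-04, -7.85551772e-05,
       -1.32597656e-04,  6.23064350e-04]), 'joint_torque': array([ 7.71920810e-06, -5.94908202e+01, -3.34931087e+01,  6.99002878e-02,
        1.83851371e-02, -1.85152749e-05]), 'ee_pos': array([0.15256759, 0.60562769, 0.21393765]), 'ee_rot': array([-7.69103612e-05,  1.23089233e-01,  9.92395414e-01, -6.14616773e-04]), 'ft_force': array([-0.17938855, -0.46375444, -0.37959205]), 'ft_torque': array([ 0.05226215, -0.00436433, -0.0606477 ]), 'finger_force': 0.0, 'finger_gap': 0.9982675757688029}
```

View pics/scene0.png

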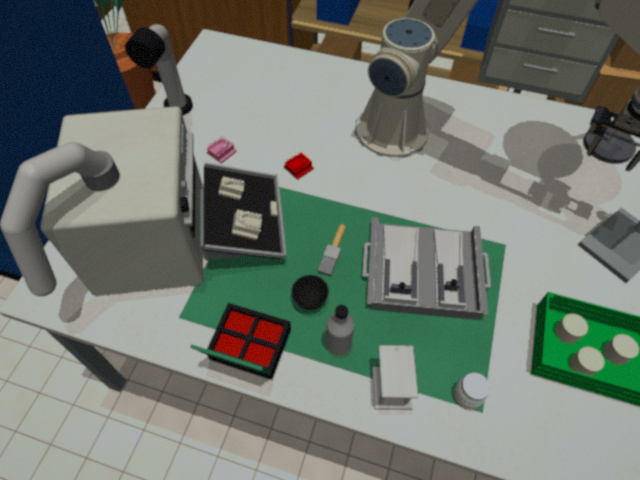

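View pics/side0.png

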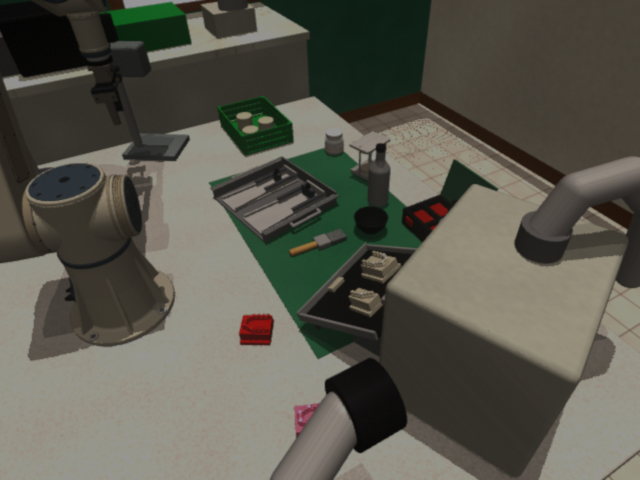

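The scene view shows the tray at about (242,210), with the half model at (232,187), the full model at (248,223) and the offcut at (273,208). The tote is at (427,265) with its open end towards the robot. In the side view the full model is at (380,265), the half model at (367,300) and the tote at (275,197).

Run:
```python
from h import *
S=load('scene');D=load('side');cs=cloud(S);cd=cloud(D)
for n,(u,v) in dict(tot=(427,265),l1=(403,250),l2=(450,250),half=(232,187),full=(248,223),off=(273,208),brush=(333,250),bowl=(310,293),bot=(341,312),openL=(375,222),openR=(480,232),clL=(370,305),clR=(485,315)).items(): print(n,cs[v,u].round(3))
for n,(u,v) in dict(full=(380,265),half=(367,300),tot=(275,197)).items(): print('side',n,cd[v,u].round(3))
# tray plane fit: dark pixels in scene box
def rp(c,f,box):
    u0,u1,v0,v1=box; c=c[v0:v1,u0:u1].reshape(-1,3); k=f['frame'][v0:v1,u0:u1].reshape(-1,3).max(1)
    p=c[(k<60)&(c[:,2]>.02)&(c[:,2]<.14)]
    for _ in range(6):
        m=p.mean(0);n=np.linalg.svd(p-m,full_matrices=False)[2][2];n*=np.sign(n[2]);r=(p-m)@n;p=p[abs(r)<max(.003,1.5*r.std())]
    print('plane',m.round(4),n.round(4),np.arccos(n[2]),len(p),np.arctan2(-n[1],-n[0]));return m,n
rp(cs,S,(200,285,165,260));rp(cd,D,(310,400,250,330))
# ortho colour maps from scene & side
allp=[];x0,x1,y0,y1=.2,1.0,-.6,.4
def ortho(c,f,s=900):
    H=int((x1-x0)*s);W=int((y1-y0)*s)
    im=np.zeros((H,W,3),np.uint8);p=c.reshape(-1,3);k=f['frame'].reshape(-1,3)
    o=np.argsort(p[:,2]);p=p[o];k=k[o]
    i=((x1-p[:,0])*s).astype(int);j=((y1-p[:,1])*s).astype(int);g=(i>=0)&(i<H)&(j>=0)&(j<W)&(p[:,2]<.3)
    im[i[g],j[g]]=k[g];return im
print([ (c.reshape(-1,3)[(f['depth']>0).ravel()].min(0).round(2)) for c,f in((cs,S),(cd,D))])
```

```text
tot [0.491 0.216 0.007]
l1 [0.469 0.141 0.016]
l2 [0.425 0.268 0.013]
half [ 0.489 -0.36   0.132]
full [ 0.58  -0.276  0.117]
off [ 0.473 -0.248  0.06 ]
brush [ 0.535 -0.047  0.024]
bowl [ 0.678 -0.069  0.012]
bot [0.794 0.044 0.202]
openL [0.414 0.043 0.037]
openR [ 0.325  0.344 -0.003]
clL [0.659 0.094 0.004]
clR [0.607 0.387 0.03 ]
side full [ 0.562 -0.299  0.122]
side half [ 0.472 -0.384  0.136]
side tot [0.512 0.222 0.006]
plane [ 0.5334 -0.3248  0.0888] [-0.1637  0.352   0.9216] 0.3986412918898951 3300 -1.135580566611825
plane [ 0.4792 -0.3157  0.0775] [-0.1659  0.3523  0.9211] 0.39994459879329075 2635 -1.1306244459000525
[array([-1.48, -2.13, -0.78]), array([-0.28, -0.86, -0.77])]
```

```bash
cat >> h.py <<'E'
yt=-1.133; 
Rt=(R.from_euler('z',yt)*R.from_euler('y',-.40)).as_matrix()
def plane_o(cs): return
E
python3 - <<'E'
from h import *
S=load('scene');D=load('side')
m0=np.array([.5334,-.3248,.0888])
big=[]
for nm,f in(('scene',S),('side',D)):
    c=cloud(f).reshape(-1,3);col=f['frame'].reshape(-1,3).astype(int)
    t=(c-m0)@Rt
    for n,ctr in dict(half=[.483,-.37],full=[.57,-.286]).items():
        near=(np.hypot(*(c[:,:2]-ctr).T)<.065)&(col.max(1)>70)
        for lo,hi in((.024,.06),):
            q=t[near&(t[:,2]>lo)&(t[:,2]<hi)]
            r=cv2.minAreaRect((q[:,:2]*1000).astype(np.float32));w=m0+Rt@np.r_[np.array(r[0])/1000,0]
            print(nm,n,lo,len(q),'ctr_tray',np.round(r,1) if 0 else r,'base world',w.round(4),'top',np.percentile(q[:,2],[5,50,99]).round(4))
    # tote
    near=(abs(c[:,0]-.49)<.25)&(abs(c[:,1]-.216)<.25)&(c[:,2]>.026)&(c[:,2]<.052)
    g=c[near]; lab=np.hypot(g[:,0]-.49,g[:,1]-.216)<.22; g=g[lab]
    r=cv2.minAreaRect((g[:,:2]*1000).astype(np.float32));print(nm,'tote',r,len(g))
    # ortho tote
    tt=(c-[.49,.216,0])@R.from_euler('z',.285).as_matrix()
    s=2.0;k=(abs(tt[:,0])<.19)&(abs(tt[:,1])<.19)&(tt[:,2]<.1)&(tt[:,2]>-.01);q=tt[k];cc=col[k];o=np.argsort(q[:,2]);q=q[o];cc=cc[o]
    im=np.zeros((380,380,3),np.uint8);hm=im.copy()
    i=((.19-q[:,0])*1000).astype(int);j=((.19-q[:,1])*1000).astype(int)
    im[i,j]=cc[:,::-1];hm[i,j]=cv2.applyColorMap(np.clip(q[:,2]*5000,0,255).astype(np.uint8).reshape(-1,1),cv2.COLORMAP_JET)[:,0]
    big.append(np.hstack([cv2.dilate(im,np.ones((3,3))),cv2.dilate(hm,np.ones((3,3)))]))
cv2.imwrite('pics/tote.png',np.vstack([b[30:330] for b in big]))
E
```

```text
scene half 0.024 248 ctr_tray ((26.957305908203125, -69.34603118896484), (40.783260345458984, 62.36774444580078), 79.29835510253906) base world [ 0.4811 -0.3767  0.0993] top [0.0254 0.0332 0.0451]
scene full 0.024 450 ctr_tray ((-12.223417282104492, 52.69001770019531), (58.09989547729492, 71.54112243652344), 79.13694763183594) base world [ 0.5763 -0.2923  0.084 ] top [0.0276 0.0339 0.046 ]
scene tote ((505.94708251953125, 209.03518676757812), (285.75885009765625, 345.1324462890625), 12.172592163085938) 3404
side half 0.024 329 ctr_tray ((26.59552001953125, -69.37826538085938), (35.71031188964844, 64.20286560058594), 81.0509033203125) base world [ 0.4809 -0.3764  0.0992] top [0.0269 0.0345 0.0459]
side full 0.024 447 ctr_tray ((-13.189718246459961, 52.19505310058594), (57.46526336669922, 72.16694641113281), 81.35101318359375) base world [ 0.5755 -0.2917  0.0837] top [0.027 0.035 0.046]
side tote ((507.0807800292969, 210.97607421875), (283.89599609375, 349.9293212890625), 12.093172073364258) 2179
```

View pics/tote.png

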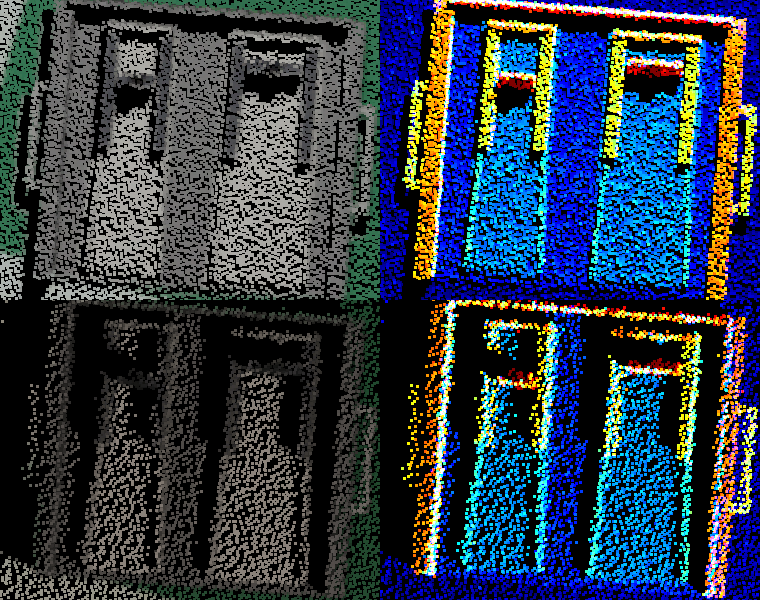

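The composite shows the narrow lane on the left, with its centreline around columns 505–520 of the height map, and the wide lane on the right at about column 645. The stops are the red bars near (517,80) and (655,70). The tote is yawed about 0.21 rad. Both models are yawed about -10° relative to the tray.

```bash
cat >> h.py <<'E'
m0=np.array([.5334,-.3248,.0888])
def toolR(z,y):
    z=np.array(z,float);z/=np.linalg.norm(z);y=np.array(y,float);y-=z*(y@z);y/=np.linalg.norm(y)
    return np.c_[np.cross(y,z),y,z]
def down(yaw): return toolR([0,0,-1],[np.cos(yaw),np.sin(yaw),0])   # tool y at yaw
def tray(yaw): # tool normal to tray, tool y at angle yaw from tray y
    return toolR(-Rt[:,2],Rt@[-np.sin(yaw),np.cos(yaw),0])
def plan(wps):
    o=get_obs();p=np.array(o['ee_pos']);r=rot(o['ee_rot'])
    print('at',p.round(4),'F',np.round(o['ft_force'],1),'t',round(o['time_s'],1),'gap mm',round(o['finger_gap']*92,1))
    for P,Q in wps:
        P=np.array(P)
        for k in range(1,9):
            rv=R.from_matrix(r.T@Q).as_rotvec()/k
            d=r.T@(P-p)/k
            if max(abs(d))<=.25 and max(abs(rv))<=np.pi/3*.99 and max(np.linalg.norm(d)/.05,np.degrees(np.linalg.norm(rv))/8.59)<=11.5:break
        for i in range(k):
            d=r.T@((P-p)/(k-i)); rv=R.from_matrix(r.T@Q).as_rotvec()/(k-i)
            n=max(np.linalg.norm(d)/.05,np.degrees(np.linalg.norm(rv))/8.59)
            a=np.r_[d/.25,rv/(np.pi/3)].round(3)
            print('rows>=%.1f'%n,' '.join('"%s":%g,'%x for x in zip(['dx','dy','dz','rx','ry','rz'],a) if abs(x[1])>0))
            p=p+r@(d); r=r@R.from_rotvec(rv).as_matrix()
E
python3 - <<'E'
from h import *
Q=tray(-.17)
c=m0+Rt@[.005,-.005,0]
print(Q.round(2))
plan([([.36,.15,.33],down(.9)),(c+.27*Rt[:,2],Q)])
E
```

```text
[[-0.23  0.96  0.17]
 [ 0.89  0.28 -0.35]
 [-0.38  0.07 -0.92]]
at [0.1526 0.6056 0.2139] F [-0.2 -0.5 -0.4] t 0.1 gap mm 91.8
rows>=5.1 "dx":-0.625, "dy":-0.783, "dz":-0.231, "rx":-0.001, "rz":0.202,
rows>=5.1 "dx":-0.776, "dy":-0.633, "dz":-0.232, "rx":-0.001, "rz":0.202,
rows>=4.1 "dx":-0.678, "dy":-0.448, "dz":-0.019, "rx":0.028, "ry":-0.192, "rz":0.298,
rows>=4.1 "dx":-0.77, "dy":-0.217, "dz":0.138, "rx":0.028, "ry":-0.192, "rz":0.298,
```

```bash
python3 -m pendant '[{"dx":-0.625,"dy":-0.783,"dz":-0.231,"rz":0.202,"claw":91.9},{"dx":-0.625,"dy":-0.783,"dz":-0.231,"rz":0.202,"claw":91.9},{"dx":-0.625,"dy":-0.783,"dz":-0.231,"rz":0.202,"claw":91.9},{"dx":-0.625,"dy":-0.783,"dz":-0.231,"rz":0.202,"claw":91.9},{"dx":-0.625,"dy":-0.783,"dz":-0.231,"rz":0.202,"claw":91.9},{"dx":-0.625,"dy":-0.783,"dz":-0.231,"rz":0.202,"claw":91.9}]'
python3 -m pendant '[{"dx":-0.776,"dy":-0.633,"dz":-0.232,"rz":0.202,"claw":91.9},{"dx":-0.776,"dy":-0.633,"dz":-0.232,"rz":0.202,"claw":91.9},{"dx":-0.776,"dy":-0.633,"dz":-0.232,"rz":0.202,"claw":91.9},{"dx":-0.776,"dy":-0.633,"dz":-0.232,"rz":0.202,"claw":91.9},{"dx":-0.776,"dy":-0.633,"dz":-0.232,"rz":0.202,"claw":91.9},{"dx":-0.776,"dy":-0.633,"dz":-0.232,"rz":0.202,"claw":91.9}]'
python3 -c "
from h import *
c=m0+Rt@[.005,-.005,0]
plan([(c+.27*Rt[:,2],tray(-.17))])"
```

```text
at [0.1526 0.6056 0.2139] F [-0.2 -0.5 -0.4] t 0.1 gap mm 91.8
rows>=6.1 "dx":-0.706, "dy":-0.98, "dz":-0.166, "rx":0.046, "ry":-0.125, "rz":0.332,
rows>=6.1 "dx":-1.009, "dy":-0.683, "dz":-0.012, "rx":0.046, "ry":-0.125, "rz":0.332,
rows>=6.1 "dx":-1.172, "dy":-0.296, "dz":0.156, "rx":0.046, "ry":-0.125, "rz":0.332,$[0]: bad value
$[0]: bad value
```

```bash
python3 -m pendant '[{"dx":-0.625,"dy":-0.783,"dz":-0.231,"rx":0,"ry":0,"rz":0.202,"claw":91},{"dx":-0.625,"dy":-0.783,"dz":-0.231,"rx":0,"ry":0,"rz":0.202,"claw":91},{"dx":-0.625,"dy":-0.783,"dz":-0.231,"rx":0,"ry":0,"rz":0.202,"claw":91},{"dx":-0.625,"dy":-0.783,"dz":-0.231,"rx":0,"ry":0,"rz":0.202,"claw":91},{"dx":-0.625,"dy":-0.783,"dz":-0.231,"rx":0,"ry":0,"rz":0.202,"claw":91},{"dx":-0.625,"dy":-0.783,"dz":-0.231,"rx":0,"ry":0,"rz":0.202,"claw":91}]'
```

```text
time_s: 0.7
ee_pos: [0.2576, 0.3745, 0.2733]
ee_rot: [0.001, 0.228, 0.974, -0.0]
ft_force: [-0.2, 0.0, 0.4]
finger_gap: 0.987
finger_force: 0.0
```

```bash
python3 -m pendant '[{"dx":-0.776,"dy":-0.633,"dz":-0.232,"rz":0.202,"claw":91},{"dx":-0.776,"dy":-0.633,"dz":-0.232,"rz":0.202,"claw":91},{"dx":-0.776,"dy":-0.633,"dz":-0.232,"rz":0.202,"claw":91},{"dx":-0.776,"dy":-0.633,"dz":-0.232,"rz":0.202,"claw":91},{"dx":-0.776,"dy":-0.633,"dz":-0.232,"rz":0.202,"claw":91},{"dx":-0.776,"dy":-0.633,"dz":-0.232,"rz":0.202,"claw":91}]'
python3 -c "
from h import *
c=m0+Rt@[.005,-.005,0]
plan([(c+.27*Rt[:,2],tray(-.17))])"
```

```text
at [0.2576 0.3745 0.2733] F [-0.2  0.   0.4] t 0.7 gap mm 90.8
rows>=6.6 "dx":-0.953, "dy":-0.89, "dz":-0.131, "rx":0.049, "ry":-0.19, "rz":0.397,
rows>=6.6 "dx":-1.232, "dy":-0.428, "dz":0.125, "rx":0.049, "ry":-0.19, "rz":0.397,$[0]: bad value
```

```bash
sed -i 's/max(abs(d))<=.25/max(abs(d))<=.2/' h.py
python3 -m pendant '[{"dx":-0.776,"dy":-0.633,"dz":-0.232,"rx":0,"ry":0,"rz":0.202,"claw":91},{"dx":-0.776,"dy":-0.633,"dz":-0.232,"rx":0,"ry":0,"rz":0.202,"claw":91},{"dx":-0.776,"dy":-0.633,"dz":-0.232,"rx":0,"ry":0,"rz":0.202,"claw":91},{"dx":-0.776,"dy":-0.633,"dz":-0.232,"rx":0,"ry":0,"rz":0.202,"claw":91},{"dx":-0.776,"dy":-0.633,"dz":-0.232,"rx":0,"ry":0,"rz":0.202,"claw":91},{"dx":-0.776,"dy":-0.633,"dz":-0.232,"rx":0,"ry":0,"rz":0.202,"claw":91}]'
python3 -c "
from h import *
c=m0+Rt@[.005,-.005,0]
plan([(c+.27*Rt[:,2],tray(-.17))])"
```

```text
time_s: 1.3
ee_pos: [0.3623, 0.147, 0.3315]
ee_rot: [0.001, 0.331, 0.944, 0.0]
ft_force: [0.2, 0.8, -0.3]
finger_gap: 0.991
finger_force: 0.0
at [0.3623 0.147  0.3315] F [ 0.2  0.8 -0.3] t 1.3 gap mm 91.2
rows>=4.0 "dx":-0.672, "dy":-0.443, "dz":-0.015, "rx":0.029, "ry":-0.191, "rz":0.296,
rows>=4.0 "dx":-0.763, "dy":-0.217, "dz":0.14, "rx":0.029, "ry":-0.191, "rz":0.296,
```

```bash
python3 -m pendant '[{"dx":-0.672,"dy":-0.443,"dz":-0.015,"rx":0.029,"ry":-0.191,"rz":0.296,"claw":91},{"dx":-0.672,"dy":-0.443,"dz":-0.015,"rx":0.029,"ry":-0.191,"rz":0.296,"claw":91},{"dx":-0.672,"dy":-0.443,"dz":-0.015,"rx":0.029,"ry":-0.191,"rz":0.296,"claw":91},{"dx":-0.672,"dy":-0.443,"dz":-0.015,"rx":0.029,"ry":-0.191,"rz":0.296,"claw":91},{"dx":-0.672,"dy":-0.443,"dz":-0.015,"rx":0.029,"ry":-0.191,"rz":0.296,"claw":91}]' >/dev/null
python3 -m pendant '[{"dx":-0.763,"dy":-0.217,"dz":0.14,"rx":0.029,"ry":-0.191,"rz":0.296,"claw":91},{"dx":-0.763,"dy":-0.217,"dz":0.14,"rx":0.029,"ry":-0.191,"rz":0.296,"claw":91},{"dx":-0.763,"dy":-0.217,"dz":0.14,"rx":0.029,"ry":-0.191,"rz":0.296,"claw":91},{"dx":-0.763,"dy":-0.217,"dz":0.14,"rx":0.029,"ry":-0.191,"rz":0.296,"claw":91},{"dx":-0.763,"dy":-0.217,"dz":0.14,"rx":0.029,"ry":-0.191,"rz":0.296,"claw":91},{"dx":-0.763,"dy":-0.217,"dz":0.14,"rx":0.029,"ry":-0.191,"rz":0.296,"claw":91}]'
cat > meas.py <<'E'
from h import *
f=grab('wrist');c=cloud(f).reshape(-1,3);col=f['frame'].reshape(-1,3).astype(int);ok=(f['depth']>0).ravel()
cv2.imwrite('pics/wrist0.png',f['frame'][...,::-1])
print(f['position'],rot(f['rotation']).round(2).tolist(),f['fx'])
t=(c-m0)@Rt
g=t[ok&(col.max(1)<60)&(abs(t[:,2])<.01)];print('tray h',np.median(g[:,2]),len(g))
for n,ctr in dict(half=[.481,-.3766],full=[.576,-.292]).items():
    near=ok&(np.hypot(*(c[:,:2]-ctr).T)<.07)
    for lo,hi in((.006,.014),(.027,.037),(.038,.06),(.024,.06)):
        q=t[near&(t[:,2]>lo)&(t[:,2]<hi)&(col.max(1)>70)]
        if len(q)>20:
            r=cv2.minAreaRect((q[:,:2]*1000).astype(np.float32));print(n,lo,len(q),np.round(r[0],1),np.round(r[1],1),round(r[2],1),'h',np.median(q[:,2]).round(4))
E
python3 meas.py
```

```text
time_s: 2.4
ee_pos: [0.4862, -0.2316, 0.337]
ee_rot: [0.174, 0.593, 0.781, -0.092]
ft_force: [-0.2, -0.3, -0.0]
finger_gap: 0.988
finger_force: 0.0
[ 0.44005638 -0.1022381   0.46361128] [[0.96, 0.18, 0.22], [0.28, -0.76, -0.58], [0.06, 0.62, -0.78]] 339.27310171830555
tray h -0.0007575263161966445 31242
half 0.006 471 [ 23.6 -70.4] [50.2 61.4] 81.7 h 0.0092
half 0.027 1006 [ 23.9 -70.4] [34.5 61.7] 81.7 h 0.0314
half 0.038 287 [ 23.9 -73.2] [55.4 13.8] 10.2 h 0.0417
half 0.024 1345 [ 23.9 -70.4] [34.5 61.7] 81.7 h 0.0317
full 0.006 567 [-15.1  50.8] [69.9 69.2] 81.4 h 0.0091
full 0.027 1871 [-14.7  50.6] [54.3 70.1] 81.3 h 0.0314
full 0.038 689 [-16.3  51.1] [45.3 59.4] 82.7 h 0.0416
full 0.024 2645 [-14.7  50.6] [54.3 70.1] 81.5 h 0.032
```

View pics/wrist0.png

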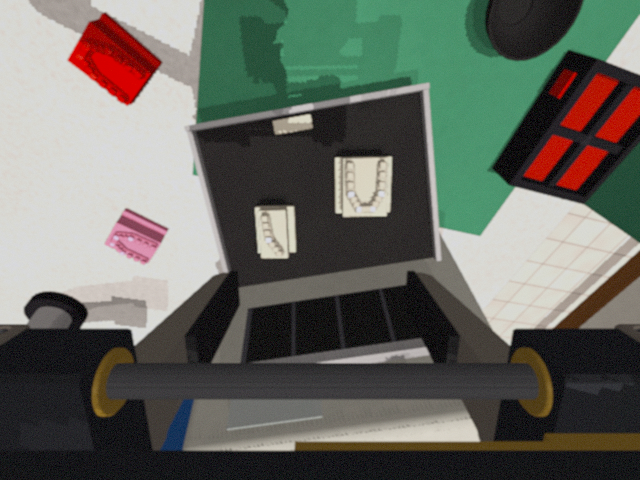

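The wrist view shows the tray with the half model at (275,232), the full model at (363,186) and the offcut at (293,124) by the lip. The grey machine face lies beyond the tray. The measured rectangles match the stated model sizes, so I'm going for the full model.

```bash
python3 -c "
from h import *
T=lambda x,y,z:m0+Rt@[x,y,z]
plan([(T(-.0148,.051,.065),tray(-.15)),(T(-.0148,.051,.0125),tray(-.15))])"
```

```text
at [ 0.486  -0.2308  0.3371] F [ 0.8 -0.8 -0. ] t 2.5 gap mm 91.3
rows>=2.1 "dx":0.045, "dy":0.103, "dz":0.409, "rx":-0.001, "ry":-0.002, "rz":-0.007,
rows>=2.1 "dx":0.045, "dy":0.103, "dz":0.409, "rx":-0.001, "ry":-0.002, "rz":-0.007,
rows>=1.1 "dz":0.21,
```

```bash
python3 -m pendant '[{"dx":0.09,"dy":0.206,"dz":0.818,"rx":-0.002,"ry":-0.004,"rz":-0.014,"claw":91},{"dx":0.09,"dy":0.206,"dz":0.818,"rx":-0.002,"ry":-0.004,"rz":-0.014,"claw":91},{"dx":0.09,"dy":0.206,"dz":0.818,"rx":-0.002,"ry":-0.004,"rz":-0.014,"claw":91},{"dx":0.09,"dy":0.206,"dz":0.818,"rx":-0.002,"ry":-0.004,"rz":-0.014,"claw":91},{"dx":0.09,"dy":0.206,"dz":0.818,"rx":-0.002,"ry":-0.004,"rz":-0.014,"claw":91},{"dx":0.09,"dy":0.206,"dz":0.818,"rx":-0.002,"ry":-0.004,"rz":-0.014,"claw":91}]' 
python3 -c "
from h import *
T=lambda x,y,z:m0+Rt@[x,y,z]
plan([(T(-.0148,.051,.0125),tray(-.15))])
f=grab('wrist');c=cloud(f).reshape(-1,3);t=(c-m0)@Rt
q=t[(f['depth']>0).ravel()&(abs(t[:,0]+.015)<.05)&(abs(t[:,1]-.051)<.05)&(t[:,2]>.028)&(t[:,2]<.036)]
r=cv2.minAreaRect((q[:,:2]*1000).astype(np.float32));print(r,len(q))
"
```

```text
time_s: 3.05
ee_pos: [0.5629, -0.2676, 0.1424]
ee_rot: [0.175, 0.586, 0.786, -0.094]
ft_force: [-0.1, -0.6, -0.2]
finger_gap: 0.989
finger_force: 0.0
at [ 0.5629 -0.2676  0.1424] F [-0.1 -0.6 -0.2] t 3.0 gap mm 91.0
rows>=1.0 "dx":-0.002, "dy":0.001, "dz":0.209, "rx":-0.001, "rz":0.002,
((-14.672502517700195, 50.76254653930664), (54.206180572509766, 70.30004119873047), 81.52980041503906) 5638
```

```bash
python3 -m pendant '[{"dx":0,"dy":0,"dz":0.1,"rx":0,"ry":0,"rz":0.002,"claw":91},{"dx":0,"dy":0,"dz":0.17,"rx":0,"ry":0,"rz":0.002,"claw":91},{"dx":0,"dy":0,"dz":0.205,"rx":0,"ry":0,"rz":0.002,"claw":91},{"dx":0,"dy":0,"dz":0.205,"rx":0,"ry":0,"rz":0.002,"claw":91}]' 
python3 -m pendant '[{"dx":0,"dy":0,"dz":0,"rx":0,"ry":0,"rz":0,"claw":56},{"dx":0,"dy":0,"dz":0,"rx":0,"ry":0,"rz":0,"claw":56},{"dx":0,"dy":0,"dz":0,"rx":0,"ry":0,"rz":0,"claw":56},{"dx":0,"dy":0,"dz":0,"rx":0,"ry":0,"rz":0,"claw":40},{"dx":0,"dy":0,"dz":0,"rx":0,"ry":0,"rz":0,"claw":40},{"dx":0,"dy":0,"dz":0,"rx":0,"ry":0,"rz":0,"claw":40},{"dx":0,"dy":0,"dz":0,"rx":0,"ry":0,"rz":0,"claw":40}]'
```

```text
time_s: 3.5
ee_pos: [0.5724, -0.2875, 0.0983]
ee_rot: [0.177, 0.587, 0.784, -0.094]
ft_force: [0.4, -0.5, 0.8]
finger_gap: 0.991
finger_force: 0.0
time_s: 4.2
ee_pos: [0.5722, -0.2875, 0.0972]
ee_rot: [0.177, 0.587, 0.784, -0.094]
ft_force: [-2.1, 2.2, 5.5]
finger_gap: 0.585
finger_force: 30.0
```

```bash
python3 -c "
from h import *
T=lambda x,y,z:m0+Rt@[x,y,z]
plan([(T(-.0148,.051,.075),tray(-.15)),([.52,-.12,.25],down(.9)),([.448,.126,.20],down(1.783))])
print(get_obs()['qpos'])"
```

```text
at [ 0.5722 -0.2875  0.0972] F [-2.1  2.2  5.5] t 4.2 gap mm 53.8
rows>=1.2 "dx":0.008, "dy":-0.001, "dz":-0.242, "rx":0.001, "ry":0.002, "rz":-0.002,
rows>=4.9 "dx":0.404, "dy":0.035, "dz":-0.592, "rx":-0.06, "ry":0.383, "rz":-0.577,
rows>=2.9 "dx":0.419, "dy":0.296, "dz":0.1, "rz":-0.422,
rows>=2.9 "dx":0.252, "dy":0.446, "dz":0.1, "rz":-0.422,
[-0.30574759  0.40675251  1.93993022 -0.54922801  0.58422617 -0.16077521]
```

```bash
python3 -m pendant '[{"dx":0,"dy":0,"dz":-0.05,"rx":0,"ry":0,"rz":0,"claw":40},{"dx":0,"dy":0,"dz":-0.14,"rx":0,"ry":0,"rz":0,"claw":40},{"dx":0,"dy":0,"dz":-0.242,"rx":0,"ry":0,"rz":0,"claw":40},{"dx":0,"dy":0,"dz":-0.242,"rx":0,"ry":0,"rz":0,"claw":40}]' 
python3 -m pendant '[{"dx":0.08,"dy":0.007,"dz":-0.12,"rx":-0.012,"ry":0.077,"rz":-0.115,"claw":40},{"dx":0.16,"dy":0.014,"dz":-0.24,"rx":-0.024,"ry":0.153,"rz":-0.23,"claw":40},{"dx":0.24,"dy":0.021,"dz":-0.36,"rx":-0.036,"ry":0.23,"rz":-0.346,"claw":40},{"dx":0.32,"dy":0.028,"dz":-0.48,"rx":-0.048,"ry":0.306,"rz":-0.46,"claw":40},{"dx":0.404,"dy":0.035,"dz":-0.592,"rx":-0.06,"ry":0.383,"rz":-0.577,"claw":40},{"dx":0.404,"dy":0.035,"dz":-0.592,"rx":-0.06,"ry":0.383,"rz":-0.577,"claw":40},{"dx":0.404,"dy":0.035,"dz":-0.592,"rx":-0.06,"ry":0.383,"rz":-0.577,"claw":40}]' 
python3 -c "
from h import *
plan([([.448,.126,.20],down(1.783))])"
```

```text
time_s: 4.6
ee_pos: [0.5631, -0.2656, 0.1555]
ee_rot: [0.178, 0.587, 0.784, -0.093]
ft_force: [0.3, -0.4, -2.6]
finger_gap: 0.582
finger_force: 30.0
time_s: 5.3
ee_pos: [0.5207, -0.1221, 0.2493]
ee_rot: [0.002, 0.331, 0.944, -0.001]
ft_force: [0.5, 0.3, -2.6]
finger_gap: 0.585
finger_force: 30.0
at [ 0.5207 -0.1221  0.2493] F [ 0.5  0.3 -2.6] t 5.3 gap mm 53.8
rows>=3.0 "dx":0.424, "dy":0.297, "dz":0.096, "rx":-0.001, "ry":0.002, "rz":-0.424,
rows>=3.0 "dx":0.256, "dy":0.45, "dz":0.098, "rx":-0.001, "ry":0.002, "rz":-0.424,
```

```bash
python3 -m pendant '[{"dx":0.424,"dy":0.297,"dz":0.096,"rx":0,"ry":0.002,"rz":-0.424,"claw":40},{"dx":0.424,"dy":0.297,"dz":0.096,"rx":0,"ry":0.002,"rz":-0.424,"claw":40},{"dx":0.424,"dy":0.297,"dz":0.096,"rx":0,"ry":0.002,"rz":-0.424,"claw":40},{"dx":0.424,"dy":0.297,"dz":0.096,"rx":0,"ry":0.002,"rz":-0.424,"claw":40}]' >/dev/null
python3 -m pendant '[{"dx":0.256,"dy":0.45,"dz":0.098,"rx":0,"ry":0.002,"rz":-0.424,"claw":40},{"dx":0.256,"dy":0.45,"dz":0.098,"rx":0,"ry":0.002,"rz":-0.424,"claw":40},{"dx":0.256,"dy":0.45,"dz":0.098,"rx":0,"ry":0.002,"rz":-0.424,"claw":40},{"dx":0.256,"dy":0.45,"dz":0.098,"rx":0,"ry":0.002,"rz":-0.424,"claw":40},{"dx":0.256,"dy":0.45,"dz":0.098,"rx":0,"ry":0.002,"rz":-0.424,"claw":40}]'
cat > tote.py <<'E'
from h import *
import sys
f=grab('wrist');c=cloud(f).reshape(-1,3);col=f['frame'].reshape(-1,3);ok=(f['depth']>0).ravel()
cv2.imwrite('pics/%s.png'%sys.argv[1],f['frame'][...,::-1])
t=(c-[.5065,.210,0])@R.from_euler('z',.212).as_matrix()
k=ok&(abs(t[:,0])<.17)&(abs(t[:,1])<.17)&(t[:,2]<.12)&(t[:,2]>-.01);q=t[k];o=np.argsort(q[:,2]);q=q[o];cc=col[k][o][:,::-1]
im=np.zeros((340,340,3),np.uint8);hm=im.copy()
i=((.17-q[:,0])*1000).astype(int);j=((.17-q[:,1])*1000).astype(int)
im[i,j]=cc;hm[i,j]=cv2.applyColorMap(np.clip(q[:,2]*5000,0,255).astype(np.uint8).reshape(-1,1),cv2.COLORMAP_JET)[:,0]
cv2.imwrite('pics/%s_o.png'%sys.argv[1],np.hstack([cv2.dilate(im,np.ones((2,2))),cv2.dilate(hm,np.ones((2,2)))]))
np.save('pics/tp.npy',q)
print(get_obs()['ee_pos'])
E
python3 tote.py t1
```

```text
time_s: 6.2
ee_pos: [0.4473, 0.1261, 0.2004]
ee_rot: [-0.001, -0.106, 0.994, -0.001]
ft_force: [0.5, -0.1, -2.9]
finger_gap: 0.59
finger_force: 30.0
[0.44756227 0.12565308 0.2006526 ]
```

View pics/t1_o.png

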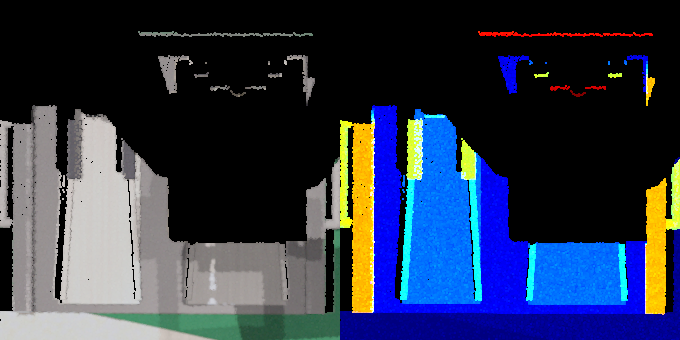

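```bash
cat > lanes.py <<'E'
import numpy as np
q=np.load('pics/tp.npy')
for n,s in(('narrow',(.01,.13)),('wide',(-.13,-.01))):
    p=q[(q[:,1]>s[0])&(q[:,1]<s[1])]
    fl=p[(p[:,2]>.004)&(p[:,2]<.0085)]
    print(n,'floor z',np.median(fl[:,2]) if len(fl) else 0)
    for x in np.arange(-.13,.1,.02):
        b=p[abs(p[:,0]-x)<.004]
        for nm,lo,hi in(('guide',.010,.018),('lip',.0185,.029)):
            g=np.sort(b[(b[:,2]>lo)&(b[:,2]<hi)][:,1])
            if len(g)>8:
                d=np.diff(g);i=d.argmax()
                if d[i]>.03: print(f'  x{x:.3f} {nm} inner {g[i]*1000:.1f} {g[i+1]*1000:.1f} ctr {500*(g[i]+g[i+1]):.1f} gap {d[i]*1000:.1f}')
    g=p[(p[:,2]>.010)&(p[:,2]<.018)];print('  guide x min',np.percentile(g[:,0],.5))
    l=p[(p[:,2]>.0185)&(p[:,2]<.029)];print('  lip x min',np.percentile(l[:,0],1) if len(l) else 0)
    st=p[(p[:,2]>.036)&(p[:,2]<.05)&(p[:,0]>.02)&(p[:,0]<.12)];print('  stop',len(st),st[:,0].min() if len(st) else 0, st[:,0].max() if len(st) else 0)
E
python3 lanes.py; python3 -c "
from h import *
for n in ('scene','side'):
    f=load(n);c=cloud(f).reshape(-1,3);t=(c-[.5065,.210,0])@R.from_euler('z',.212).as_matrix()
    for y in (.07,-.07):
        s=t[(abs(t[:,1]-y)<.02)&(t[:,2]>.035)&(t[:,2]<.05)&(t[:,0]>.03)&(t[:,0]<.115)];print(n,y,len(s),np.percentile(s[:,0],[2,10,50,90,98]).round(4))
"
```

```text
narrow floor z 0.005567749550801582
  x-0.130 lip inner 34.3 104.2 ctr 69.3 gap 70.0
  x-0.110 lip inner 35.1 102.9 ctr 69.0 gap 67.8
  x-0.090 lip inner 36.6 101.3 ctr 69.0 gap 64.8
  x-0.070 lip inner 37.5 100.1 ctr 68.8 gap 62.6
  x-0.050 lip inner 39.0 99.0 ctr 69.0 gap 60.0
  x-0.030 lip inner 39.2 97.8 ctr 68.5 gap 58.6
  x-0.010 lip inner 48.6 89.4 ctr 69.0 gap 40.8
  x0.010 lip inner 48.3 89.2 ctr 68.8 gap 40.9
  x0.030 lip inner 48.1 88.9 ctr 68.5 gap 40.8
  guide x min -0.13256946137323783
  lip x min -0.12806369037579998
  stop 0 0 0
wide floor z 0.005422175962624065
  x-0.130 lip inner -111.6 -21.6 ctr -66.6 gap 90.1
  x-0.110 lip inner -110.4 -22.8 ctr -66.6 gap 87.5
  x-0.090 lip inner -109.8 -24.1 ctr -66.9 gap 85.7
  guide x min -0.13342952592777169
  lip x min -0.1289245127442518
  stop 44 0.08017318143928408 0.08426475098850279
scene 0.07 70 [0.0524 0.0573 0.0656 0.113  0.1144]
scene -0.07 78 [0.0777 0.0791 0.0883 0.1135 0.1144]
side 0.07 39 [0.0537 0.0548 0.059  0.1134 0.1143]
side -0.07 46 [0.0773 0.0782 0.0811 0.1134 0.114 ]
```

```bash
cat >> h.py <<'E'
yl=.208
RL=R.from_euler('z',.212).as_matrix()
def L(lane,x,z): # lane coords x (lane origin tote x=-.013), world z
    y={'w':-.0669,'n':.0688}[lane]-.004*(x+.05)
    return np.array([.5065,.210,0])+RL@[x-.013,y,0]+[0,0,z]
E
python3 - <<'E'
from h import *
q=np.load('pics/tp.npy')
p=q[(abs(q[:,1]-.069)<.012)&(q[:,0]<-.02)];print('narrow floor',np.median(p[:,2]))
p=q[(abs(q[:,1]+.067)<.02)&(q[:,0]<-.08)&(q[:,0]>-.125)];print('wide floor',np.median(p[:,2]))
p=q[(q[:,1]>.09)&(q[:,1]<.1)&(q[:,0]>-.1)&(q[:,0]<-.03)];print('guide',np.percentile(p[:,2],[50,90]))
p=q[(q[:,1]>.0905)&(q[:,1]<.097)&(q[:,0]>-.05)];l=p[p[:,2]>.024];print('lip',np.median(l[:,2]),np.percentile(l[:,0],[0,1]))
g=np.array([.5722,-.2875,.0972]);print('grasp tray',((g-m0)@Rt).round(4))
f=load('wrist')
plan([(L('w',-.072,.06),down(.208+np.pi/2)),(L('w',-.072,.0125+.012),down(.208+np.pi/2))])
E
```

```text
narrow floor 0.011199010002856391
wide floor 0.011433239045415156
guide [0.01176107 0.01548308]
lip 0.02946422774624008 [-0.00834176 -0.00816982]
grasp tray [-0.0127  0.051   0.0145]
at [0.4476 0.1257 0.2007] F [-0.8 -0.7 -2.5] t 6.2 gap mm 53.7
rows>=2.8 "dx":0.037, "dy":0.014, "dz":0.563, "rx":-0.002, "ry":-0.002, "rz":0.004,
rows>=0.7 "dz":0.142,
```

```bash
python3 -m pendant '[{"dx":0.02,"dy":0.007,"dz":0.2,"rx":0,"ry":0,"rz":0.004,"claw":40},{"dx":0.037,"dy":0.014,"dz":0.4,"rx":-0.002,"ry":-0.002,"rz":0.004,"claw":40},{"dx":0.037,"dy":0.014,"dz":0.563,"rx":-0.002,"ry":-0.002,"rz":0.004,"claw":40},{"dx":0.037,"dy":0.014,"dz":0.61,"rx":-0.002,"ry":-0.002,"rz":0.004,"claw":40},{"dx":0.037,"dy":0.014,"dz":0.65,"rx":-0.002,"ry":-0.002,"rz":0.004,"claw":40},{"dx":0.037,"dy":0.014,"dz":0.67,"rx":-0.002,"ry":-0.002,"rz":0.004,"claw":40},{"dx":0.037,"dy":0.014,"dz":0.67,"rx":-0.002,"ry":-0.002,"rz":0.004,"claw":40}]' 
python3 -m pendant '[{"dx":0,"dy":0,"dz":0.004,"rx":0,"ry":0,"rz":0,"claw":40},{"dx":0,"dy":0,"dz":0.008,"rx":0,"ry":0,"rz":0,"claw":40},{"dx":0,"dy":0,"dz":0.012,"rx":0,"ry":0,"rz":0,"claw":40},{"dx":0,"dy":0,"dz":0.016,"rx":0,"ry":0,"rz":0,"claw":40},{"dx":0,"dy":0,"dz":0.016,"rx":0,"ry":0,"rz":0,"claw":40}]'
```

```text
time_s: 6.95
ee_pos: [0.4383, 0.128, 0.0345]
ee_rot: [0.001, -0.105, 0.994, 0.001]
ft_force: [0.6, 0.2, -3.2]
finger_gap: 0.585
finger_force: 30.0
time_s: 7.45
ee_pos: [0.4372, 0.128, 0.0297]
ee_rot: [0.0, -0.105, 0.994, 0.001]
ft_force: [0.5, 0.2, -2.2]
finger_gap: 0.581
finger_force: 30.0
```

```bash
for i in 1 2 3; do python3 -m pendant '[{"dx":0,"dy":0,"dz":0.002,"rx":0,"ry":0,"rz":0,"claw":40},{"dx":0,"dy":0,"dz":0.004,"rx":0,"ry":0,"rz":0,"claw":40},{"dx":0,"dy":0,"dz":0.004,"rx":0,"ry":0,"rz":0,"claw":40}]' | grep -E 'pos|force'; done
```

```text
ee_pos: [0.4371, 0.128, 0.0286]
ft_force: [-0.5, -0.1, -2.1]
finger_force: 30.0
ee_pos: [0.4371, 0.128, 0.0276]
ft_force: [-0.1, 0.1, -1.4]
finger_force: 30.0
ee_pos: [0.4372, 0.128, 0.0268]
ft_force: [-1.4, 0.3, 0.1]
finger_force: 30.0
```

```bash
python3 -m pendant '[{"dx":0,"dy":0,"dz":0.001,"rx":0,"ry":0,"rz":0,"claw":57},{"dx":0,"dy":0,"dz":0.001,"rx":0,"ry":0,"rz":0,"claw":66},{"dx":0,"dy":0,"dz":0.001,"rx":0,"ry":0,"rz":0,"claw":66},{"dx":0,"dy":0,"dz":0.001,"rx":0,"ry":0,"rz":0,"claw":66}]' 
python3 -m pendant '[{"dx":0,"dy":0,"dz":-0.08,"rx":0,"ry":0,"rz":0,"claw":66},{"dx":0,"dy":0,"dz":-0.2,"rx":0,"ry":0,"rz":0,"claw":66},{"dx":0,"dy":0,"dz":-0.4,"rx":0,"ry":0,"rz":0,"claw":66},{"dx":0.1,"dy":0,"dz":-0.5,"rx":0,"ry":0,"rz":0,"claw":30},{"dx":0.24,"dy":0,"dz":-0.5,"rx":0,"ry":0,"rz":0,"claw":0},{"dx":0.24,"dy":0,"dz":-0.5,"rx":0,"ry":0,"rz":0,"claw":0},{"dx":0.24,"dy":0,"dz":-0.5,"rx":0,"ry":0,"rz":0,"claw":0}]' 
python3 tote.py t2; python3 lanes.py | tail -3
python3 - <<'E'
import numpy as np,cv2
q=np.load('pics/tp.npy')
p=q[(abs(q[:,1]+.067)<.06)&(q[:,0]<.0)&(q[:,2]>.035)&(q[:,2]<.062)]
print(cv2.minAreaRect((p[:,:2]*1000).astype(np.float32)),len(p),np.percentile(p[:,2],[5,50,95]))
from h import *
plan([(L('w',-.138,.024),down(.208+np.pi/2))])
E
```

```text
time_s: 8.75
ee_pos: [0.4373, 0.128, 0.0265]
ee_rot: [0.0, -0.105, 0.994, 0.001]
ft_force: [0.6, -0.8, 0.5]
finger_gap: 0.714
finger_force: 0.0
time_s: 9.45
ee_pos: [0.3785, 0.1153, 0.1517]
ee_rot: [0.001, -0.106, 0.994, 0.001]
ft_force: [0.7, 0.3, -0.7]
finger_gap: 0.393
finger_force: 0.0
[0.37920336 0.11542494 0.15159457]
  guide x min -0.1336426196967292
  lip x min -0.1274145795059516
  stop 315 0.07518025978123713 0.07858192378920971
((-86.29826354980469, -65.2623291015625), (70.99601745605469, 54.04867172241211), 0.16421523690223694) 4417 [0.04193466 0.04407682 0.05458216]
at [0.3792 0.1154 0.1516] F [0.2 0.  0.3] t 9.5 gap mm 32.1
rows>=2.6 "dx":0.027, "dy":-0.004, "dz":0.51, "rx":0.001, "ry":0.001, "rz":0.003,
```

View pics/t2_o.png

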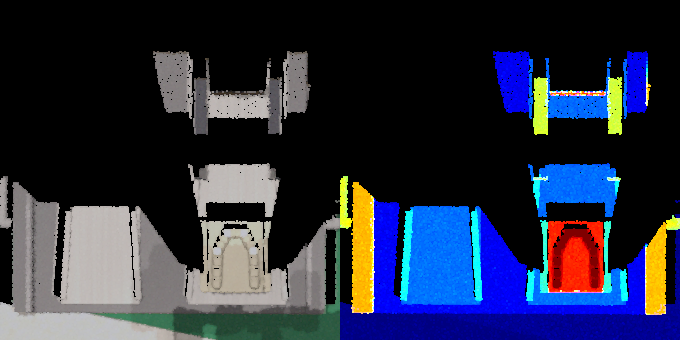

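The view shows the full model set straight in the wide lane's loading zone, centred at (577,258) in the height map. The lane ahead is clear up to the stop near (580,93). Next I lower the closed fingers behind it and push.

```bash
python3 -m pendant '[{"dx":0.027,"dy":-0.004,"dz":0.1,"rx":0,"ry":0,"rz":0.003,"claw":0},{"dx":0.027,"dy":-0.004,"dz":0.2,"rx":0,"ry":0,"rz":0.003,"claw":0},{"dx":0.027,"dy":-0.004,"dz":0.38,"rx":0,"ry":0,"rz":0.003,"claw":0},{"dx":0.027,"dy":-0.004,"dz":0.51,"rx":0,"ry":0,"rz":0.003,"claw":0},{"dx":0.027,"dy":-0.004,"dz":0.51,"rx":0,"ry":0,"rz":0.003,"claw":0},{"dx":0.027,"dy":-0.004,"dz":0.51,"rx":0,"ry":0,"rz":0.003,"claw":0}]' 
python3 -m pendant '[{"dx":-0.02,"dy":0,"dz":0,"rx":0,"ry":0,"rz":0,"claw":0},{"dx":-0.04,"dy":0,"dz":0,"rx":0,"ry":0,"rz":0,"claw":0},{"dx":-0.06,"dy":0,"dz":0,"rx":0,"ry":0,"rz":0,"claw":0},{"dx":-0.08,"dy":0,"dz":0,"rx":0,"ry":0,"rz":0,"claw":0},{"dx":-0.1,"dy":0,"dz":0,"rx":0,"ry":0,"rz":0,"claw":0},{"dx":-0.12,"dy":0,"dz":0,"rx":0,"ry":0,"rz":0,"claw":0}]' 
python3 -c "
from h import *
o=get_obs();print('tote',((o['ee_pos']-[.5065,.21,0])@RL).round(4))"
```

```text
time_s: 10.1
ee_pos: [0.3723, 0.113, 0.0237]
ee_rot: [-0.001, -0.104, 0.995, 0.001]
ft_force: [-0.0, 0.4, 0.3]
finger_gap: 0.004
finger_force: 0.0
time_s: 10.7
ee_pos: [0.401, 0.1191, 0.024]
ee_rot: [-0.001, -0.104, 0.995, 0.001]
ft_force: [-3.6, -0.1, 3.1]
finger_gap: 0.0
finger_force: 1.8
tote [-0.1223 -0.0667  0.024 ]
```

```bash
python3 -m pendant '[{"dx":-0.03,"dy":0,"dz":0,"rx":0,"ry":0,"rz":0,"claw":0},{"dx":-0.06,"dy":0,"dz":0,"rx":0,"ry":0,"rz":0,"claw":0},{"dx":-0.09,"dy":0,"dz":0,"rx":0,"ry":0,"rz":0,"claw":0},{"dx":-0.12,"dy":0,"dz":0,"rx":0,"ry":0,"rz":0,"claw":0},{"dx":-0.15,"dy":0,"dz":0,"rx":0,"ry":0,"rz":0,"claw":0},{"dx":-0.18,"dy":0,"dz":0,"rx":0,"ry":0,"rz":0,"claw":0}]' | grep -E 'pos|ft'
python3 -m pendant '[{"dx":-0.03,"dy":0,"dz":0,"rx":0,"ry":0,"rz":0,"claw":0},{"dx":-0.06,"dy":0,"dz":0,"rx":0,"ry":0,"rz":0,"claw":0},{"dx":-0.09,"dy":0,"dz":0,"rx":0,"ry":0,"rz":0,"claw":0},{"dx":-0.12,"dy":0,"dz":0,"rx":0,"ry":0,"rz":0,"claw":0},{"dx":-0.15,"dy":0,"dz":0,"rx":0,"ry":0,"rz":0,"claw":0},{"dx":-0.18,"dy":0,"dz":0,"rx":0,"ry":0,"rz":0,"claw":0}]' | grep -E 'pos|ft'
python3 tote.py t3
python3 - <<'E'
from h import *
q=np.load('pics/tp.npy');o=get_obs();print('tote',((o['ee_pos']-[.5065,.21,0])@RL).round(4))
p=q[(abs(q[:,1]+.067)<.05)&(q[:,0]<.073)&(q[:,0]>-.06)&(q[:,2]>.038)&(q[:,2]<.046)]
print(np.percentile(p[:,0],[0.5,50,99.5]),len(p))
p=q[(abs(q[:,1]+.067)<.02)&(q[:,0]<.12)&(q[:,0]>.03)];
for x in np.arange(.03,.1,.003):
  z=p[(p[:,0]>=x)&(p[:,0]<x+.003)][:,2]; print(round(x,3),len(z),np.median(z).round(4) if len(z) else '',end='; ')
E
```

```text
ee_pos: [0.4457, 0.1285, 0.0239]
ft_force: [-2.7, -0.5, 2.1]
ee_pos: [0.4899, 0.1379, 0.0239]
ft_force: [-1.8, -1.2, 1.2]
[0.49166924 0.1383227  0.02420077]
tote [-0.0296 -0.067   0.0242]
[-0.04211597 -0.02114223  0.0326082 ] 903
0.03 278 0.0462; 0.033 348 0.0525; 0.036 104 0.0544; 0.039 50 0.054; 0.042 0 ; 0.045 0 ; 0.048 0 ; 0.051 0 ; 0.054 0 ; 0.057 0 ; 0.06 0 ; 0.063 0 ; 0.066 0 ; 0.069 0 ; 0.072 0 ; 0.075 3 0.0203; 0.078 0 ; 0.081 0 ; 0.084 0 ; 0.087 0 ; 0.09 0 ; 0.093 0 ; 0.096 0 ; 0.099 0 ;
```

View pics/t3.png

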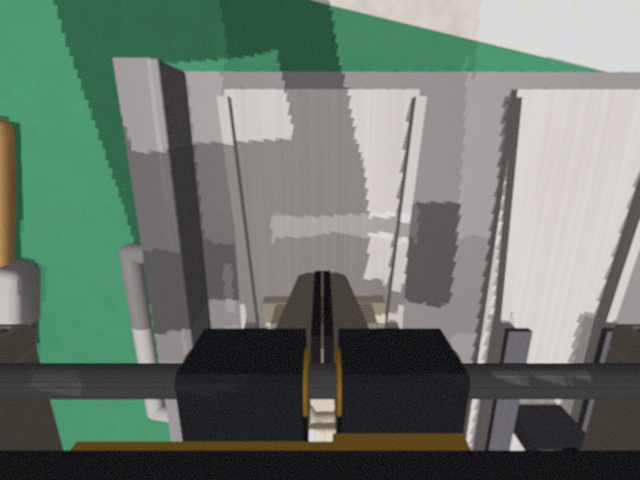

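The wrist view looks back past the closed fingers, at about (322,300), pressing on the model's rear end. The lane guides on either side are clear. Force is low, so no contact with the stop yet.

```bash
python3 -m pendant '[{"dx":-0.016,"dy":0,"dz":0,"rx":0,"ry":0,"rz":0,"claw":0},{"dx":-0.032,"dy":0,"dz":0,"rx":0,"ry":0,"rz":0,"claw":0},{"dx":-0.048,"dy":0,"dz":0,"rx":0,"ry":0,"rz":0,"claw":0},{"dx":-0.06,"dy":0,"dz":0,"rx":0,"ry":0,"rz":0,"claw":0},{"dx":-0.06,"dy":0,"dz":0,"rx":0,"ry":0,"rz":0,"claw":0}]' | grep -E 'pos|ft'
cat > st.py <<'E'
from h import *
o=get_obs();print('tote',((o['ee_pos']-[.5065,.21,0])@RL).round(4),'F',(o['ft_force']@RL).round(1),o['time_s'])
for n in ('scene','side'):
    f=grab(n);c=cloud(f).reshape(-1,3);t=(c-[.5065,.210,0])@RL
    for y in (.068,-.067):
        s=t[(abs(t[:,1]-y)<.017)&(t[:,2]>.0)&(t[:,0]>.0)&(t[:,0]<.12)]
        print(n,y,end=' ')
        for x in np.arange(.03,.1,.004):
            z=s[(s[:,0]>=x)&(s[:,0]<x+.004)][:,2]; print(round(x*1000),(np.percentile(z,[10,90])*1000).round().astype(int) if len(z) else '',end='; ')
        print()
E
python3 st.py
```

```text
ee_pos: [0.5051, 0.1411, 0.024]
ft_force: [0.2, 0.3, -0.3]
tote [-0.0158 -0.067   0.024 ] F [ 0.3  0.3 -0.3] 12.45
scene 0.068 30 [11 17]; 34 [11 18]; 38 [12 12]; 42 [10 10]; 46 ; 50 [34 58]; 54 [48 62]; 58 [39 59]; 62 [14 51]; 66 [11 53]; 70 [ 9 16]; 74 [10 16]; 78 [11 15]; 82 [10 15]; 86 [11 15]; 90 [ 8 16]; 94 [12 15]; 98 [16 16]; 
scene -0.067 30 [42 56]; 34 [42 55]; 38 [45 56]; 42 [50 57]; 46 [48 58]; 50 [44 58]; 54 [43 56]; 58 [34 58]; 62 [29 48]; 66 [40 46]; 70 ; 74 [44 57]; 78 [47 61]; 82 [24 60]; 86 [15 53]; 90 [12 50]; 94 [10 19]; 98 [15 15]; 
side 0.068 30 [14 14]; 34 ; 38 ; 42 ; 46 ; 50 ; 54 ; 58 ; 62 ; 66 ; 70 ; 74 ; 78 ; 82 ; 86 ; 90 ; 94 ; 98 ; 
side -0.067 30 [52 52]; 34 ; 38 [52 52]; 42 ; 46 ; 50 [46 49]; 54 [46 48]; 58 [42 42]; 62 [44 47]; 66 ; 70 ; 74 [44 61]; 78 [22 51]; 82 [47 59]; 86 [50 60]; 90 [47 59]; 94 [55 55]; 98 ;
```

```bash
for i in 1 2 3; do python3 -m pendant '[{"dx":-0.004,"dy":0,"dz":0,"rx":0,"ry":0,"rz":0,"claw":0},{"dx":-0.008,"dy":0,"dz":0,"rx":0,"ry":0,"rz":0,"claw":0}]' | grep -E 'pos|ft'; done; python3 st.py | grep -E 'tote|-0.06'
```

```text
ee_pos: [0.5055, 0.1412, 0.0239]
ft_force: [-4.2, -1.0, 2.8]
ee_pos: [0.5077, 0.1416, 0.0239]
ft_force: [-2.0, -0.2, 1.2]
ee_pos: [0.5104, 0.1422, 0.0239]
ft_force: [-0.4, -0.2, -0.9]
tote [-0.0104 -0.0671  0.0239] F [-0.4 -0.1 -0.9] 13.15
scene -0.067 30 [242 397]; 34 [ 43 353]; 38 [41 55]; 42 [42 56]; 46 [47 58]; 50 [48 58]; 54 [44 57]; 58 [42 57]; 62 [42 54]; 66 [35 48]; 70 [44 52]; 74 [47 58]; 78 [48 58]; 82 [45 60]; 86 [12 50]; 90 [11 59]; 94 [11 15]; 98 ; 
side -0.067 30 ; 34 ; 38 ; 42 ; 46 ; 50 [49 49]; 54 [45 51]; 58 ; 62 [46 46]; 66 [45 47]; 70 [44 47]; 74 ; 78 [28 49]; 82 [49 60]; 86 [50 59]; 90 [48 56]; 94 ; 98 ;
```

```bash
for i in 1 2 3 4; do python3 -m pendant '[{"dx":-0.002,"dy":0,"dz":0,"rx":0,"ry":0,"rz":0,"claw":0},{"dx":-0.004,"dy":0,"dz":0,"rx":0,"ry":0,"rz":0,"claw":0},{"dx":-0.004,"dy":0,"dz":0,"rx":0,"ry":0,"rz":0,"claw":0}]' | grep -E 'pos|ft'; done; python3 st.py | grep -E 'tote|-0.06'
```

```text
ee_pos: [0.5106, 0.1423, 0.024]
ft_force: [-2.3, -0.0, 2.5]
ee_pos: [0.5125, 0.1427, 0.0239]
ft_force: [-1.7, -0.3, -1.2]
ee_pos: [0.5132, 0.1428, 0.0239]
ft_force: [-1.4, 0.3, -0.0]
ee_pos: [0.5143, 0.1431, 0.024]
ft_force: [-1.0, 0.2, -0.1]
tote [-0.0064 -0.0671  0.024 ] F [-1.   0.4 -0.1] 14.45
scene -0.067 30 [235 401]; 34 [ 54 397]; 38 [ 42 384]; 42 [42 51]; 46 [44 56]; 50 [49 57]; 54 [48 61]; 58 [46 59]; 62 [46 59]; 66 [43 55]; 70 [43 48]; 74 [47 57]; 78 [46 62]; 82 [34 59]; 86 [13 51]; 90 [11 48]; 94 [11 14]; 98 [16 16]; 
side -0.067 30 [217 248]; 34 ; 38 ; 42 ; 46 ; 50 ; 54 [44 51]; 58 ; 62 ; 66 [46 47]; 70 [45 47]; 74 [45 45]; 78 [42 48]; 82 [49 52]; 86 [49 54]; 90 [50 59]; 94 [44 44]; 98 ;
```

```bash
for i in 1 2 3 4; do python3 -m pendant '[{"dx":-0.002,"dy":0,"dz":0,"rx":0,"ry":0,"rz":0,"claw":0},{"dx":-0.003,"dy":0,"dz":0,"rx":0,"ry":0,"rz":0,"claw":0},{"dx":-0.003,"dy":0,"dz":0,"rx":0,"ry":0,"rz":0,"claw":0}]' | grep -E 'pos|ft'; done
```

```text
ee_pos: [0.5143, 0.143, 0.0239]
ft_force: [-3.5, -1.1, 2.0]
ee_pos: [0.516, 0.1434, 0.024]
ft_force: [-0.3, 0.6, -0.8]
ee_pos: [0.516, 0.1434, 0.024]
ft_force: [-3.5, -0.9, 2.1]
ee_pos: [0.5173, 0.1437, 0.024]
ft_force: [-1.6, -0.8, -0.3]
```

```bash
for i in 1 2 3 4; do python3 -m pendant '[{"dx":-0.002,"dy":0,"dz":0,"rx":0,"ry":0,"rz":0,"claw":0},{"dx":-0.003,"dy":0,"dz":0,"rx":0,"ry":0,"rz":0,"claw":0},{"dx":-0.003,"dy":0,"dz":0,"rx":0,"ry":0,"rz":0,"claw":0}]' | grep -E 'pos|ft'; done
```

```text
ee_pos: [0.5173, 0.1437, 0.024]
ft_force: [-3.9, -0.7, 3.2]
ee_pos: [0.5177, 0.1438, 0.0239]
ft_force: [-6.3, 0.1, 4.5]
ee_pos: [0.5177, 0.1437, 0.0238]
ft_force: [-8.1, -2.5, 7.5]
ee_pos: [0.5177, 0.1437, 0.0238]
ft_force: [-10.0, -2.0, 8.3]
```

The tool stopped at x = 0.5177 with the force climbing steadily to 10 N, so the model is against the stop. I'll back off, check it, then fetch the half model.

```bash
python3 -m pendant '[{"dx":0.02,"dy":0,"dz":0,"rx":0,"ry":0,"rz":0,"claw":0},{"dx":0.1,"dy":0,"dz":0,"rx":0,"ry":0,"rz":0,"claw":0},{"dx":0.2,"dy":0,"dz":-0.1,"rx":0,"ry":0,"rz":0,"claw":0},{"dx":0.25,"dy":0,"dz":-0.3,"rx":0,"ry":0,"rz":0,"claw":0},{"dx":0.25,"dy":0,"dz":-0.5,"rx":0,"ry":0,"rz":0,"claw":30},{"dx":0.25,"dy":0,"dz":-0.7,"rx":0,"ry":0,"rz":0,"claw":60},{"dx":0.25,"dy":0,"dz":-0.8,"rx":0,"ry":0,"rz":0,"claw":76},{"dx":0.25,"dy":0,"dz":-0.8,"rx":0,"ry":0,"rz":0,"claw":76}]' 
python3 tote.py t4
python3 - <<'E'
from h import *
q=np.load('pics/tp.npy')
p=q[(abs(q[:,1]+.067)<.035)&(q[:,0]<.074)&(q[:,0]>-.06)&(q[:,2]>.036)&(q[:,2]<.062)]
print(cv2.minAreaRect((p[:,:2]*1000).astype(np.float32)),len(p))
T=lambda x,y,z:m0+Rt@[x,y,z]
plan([([.50,-.10,.25],down(.9)),(T(.0225,-.0705,.08),tray(-.147)),(T(.0225,-.0705,.0125),tray(-.147))])
E
```

```text
time_s: 17.75
ee_pos: [0.462, 0.1319, 0.2285]
ee_rot: [0.005, -0.104, 0.995, 0.002]
ft_force: [-0.3, 0.3, -0.3]
finger_gap: 0.332
finger_force: 0.0
[0.46057829 0.13149805 0.2259293 ]
((40.07317352294922, -65.90874481201172), (53.99360275268555, 67.8921890258789), 89.87028503417969) 2591
at [0.4606 0.1315 0.2259] F [ 0.8 -0.3 -0.6] t 17.8 gap mm 34.0
rows>=2.9 "dx":0.018, "dy":-0.469, "dz":-0.049, "rx":0.002, "ry":0.003, "rz":0.42,
rows>=2.9 "dx":-0.183, "dy":-0.433, "dz":-0.048, "rx":0.002, "ry":0.003, "rz":0.42,
rows>=2.6 "dx":-0.25, "dy":-0.428, "dz":0.158, "rx":0.03, "ry":-0.192, "rz":0.287,
rows>=2.6 "dx":-0.327, "dy":-0.334, "dz":0.228, "rx":0.03, "ry":-0.192, "rz":0.287,
rows>=1.4 "dz":0.27,
```

View pics/t4_o.png

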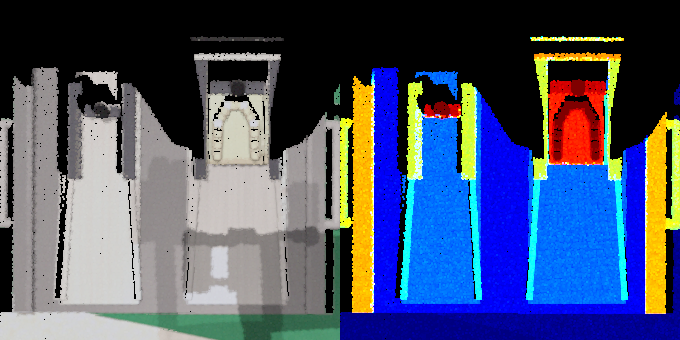

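The top view shows the full model under the lips at (577,125), touching its stop at about row 92. The narrow lane is empty, with its stop face near (440,116). Now the half model.

```bash
python3 -m pendant '[{"dx":0.018,"dy":-0.469,"dz":-0.049,"rx":0.002,"ry":0.003,"rz":0.42,"claw":76},{"dx":0.018,"dy":-0.469,"dz":-0.049,"rx":0.002,"ry":0.003,"rz":0.42,"claw":76},{"dx":0.018,"dy":-0.469,"dz":-0.049,"rx":0.002,"ry":0.003,"rz":0.42,"claw":76},{"dx":0.018,"dy":-0.469,"dz":-0.049,"rx":0.002,"ry":0.003,"rz":0.42,"claw":76}]' >/dev/null
python3 -m pendant '[{"dx":-0.183,"dy":-0.433,"dz":-0.048,"rx":0.002,"ry":0.003,"rz":0.42,"claw":76},{"dx":-0.183,"dy":-0.433,"dz":-0.048,"rx":0.002,"ry":0.003,"rz":0.42,"claw":76},{"dx":-0.183,"dy":-0.433,"dz":-0.048,"rx":0.002,"ry":0.003,"rz":0.42,"claw":76},{"dx":-0.183,"dy":-0.433,"dz":-0.048,"rx":0.002,"ry":0.003,"rz":0.42,"claw":76}]'
python3 -c "
from h import *
T=lambda x,y,z:m0+Rt@[x,y,z]
plan([(T(.0225,-.0705,.08),tray(-.147))])"
```

```text
time_s: 18.6
ee_pos: [0.4984, -0.1016, 0.2468]
ee_rot: [-0.003, 0.331, 0.944, -0.002]
ft_force: [0.1, 0.6, 0.8]
finger_gap: 0.828
finger_force: 0.0
at [ 0.4984 -0.1016  0.2468] F [0.1 0.6 0.8] t 18.6 gap mm 76.2
rows>=2.6 "dx":-0.253, "dy":-0.421, "dz":0.152, "rx":0.027, "ry":-0.193, "rz":0.286,
rows>=2.6 "dx":-0.328, "dy":-0.328, "dz":0.222, "rx":0.027, "ry":-0.193, "rz":0.286,
```

```bash
python3 -m pendant '[{"dx":-0.253,"dy":-0.421,"dz":0.152,"rx":0.027,"ry":-0.193,"rz":0.286,"claw":76},{"dx":-0.253,"dy":-0.421,"dz":0.152,"rx":0.027,"ry":-0.193,"rz":0.286,"claw":76},{"dx":-0.253,"dy":-0.421,"dz":0.152,"rx":0.027,"ry":-0.193,"rz":0.286,"claw":76},{"dx":-0.253,"dy":-0.421,"dz":0.152,"rx":0.027,"ry":-0.193,"rz":0.286,"claw":76}]' >/dev/null
python3 -m pendant '[{"dx":-0.328,"dy":-0.328,"dz":0.222,"rx":0.027,"ry":-0.193,"rz":0.286,"claw":76},{"dx":-0.328,"dy":-0.328,"dz":0.222,"rx":0.027,"ry":-0.193,"rz":0.286,"claw":76},{"dx":-0.328,"dy":-0.328,"dz":0.222,"rx":0.027,"ry":-0.193,"rz":0.286,"claw":76},{"dx":-0.328,"dy":-0.328,"dz":0.222,"rx":0.027,"ry":-0.193,"rz":0.286,"claw":76}]'
python3 -c "
from h import *
f=grab('wrist');c=cloud(f).reshape(-1,3);t=(c-m0)@Rt
q=t[(f['depth']>0).ravel()&(abs(t[:,0]-.024)<.045)&(abs(t[:,1]+.07)<.03)&(t[:,2]>.028)&(t[:,2]<.036)]
print(cv2.minAreaRect((q[:,:2]*1000).astype(np.float32)),len(q))
T=lambda x,y,z:m0+Rt@[x,y,z]
plan([(T(.0235,-.0705,.0125),tray(-.147))])"
```

```text
time_s: 19.4
ee_pos: [0.4648, -0.3433, 0.1704]
ee_rot: [0.173, 0.583, 0.788, -0.094]
ft_force: [-0.9, 0.8, -1.0]
finger_gap: 0.827
finger_force: 0.0
((24.41387176513672, -70.19374084472656), (34.067928314208984, 62.41151809692383), 81.87408447265625) 3090
at [ 0.4655 -0.3426  0.1713] F [0.5 0.3 0.3] t 19.4 gap mm 76.0
rows>=1.4 "dx":-0.014, "dy":-0.004, "dz":0.274, "ry":-0.003, "rz":0.006,
```

```bash
python3 -m pendant '[{"dx":-0.014,"dy":-0.004,"dz":0.13,"rx":0,"ry":-0.003,"rz":0.006,"claw":76},{"dx":-0.014,"dy":-0.004,"dz":0.22,"rx":0,"ry":-0.003,"rz":0.006,"claw":76},{"dx":-0.014,"dy":-0.004,"dz":0.265,"rx":0,"ry":-0.003,"rz":0.006,"claw":76},{"dx":-0.014,"dy":-0.004,"dz":0.27,"rx":0,"ry":-0.003,"rz":0.006,"claw":76},{"dx":-0.014,"dy":-0.004,"dz":0.27,"rx":0,"ry":-0.003,"rz":0.006,"claw":76}]' 
python3 -m pendant '[{"dx":0,"dy":0,"dz":0,"rx":0,"ry":0,"rz":0,"claw":37},{"dx":0,"dy":0,"dz":0,"rx":0,"ry":0,"rz":0,"claw":37},{"dx":0,"dy":0,"dz":0,"rx":0,"ry":0,"rz":0,"claw":37},{"dx":0,"dy":0,"dz":0,"rx":0,"ry":0,"rz":0,"claw":20},{"dx":0,"dy":0,"dz":0,"rx":0,"ry":0,"rz":0,"claw":20},{"dx":0,"dy":0,"dz":0,"rx":0,"ry":0,"rz":0,"claw":20},{"dx":0,"dy":0,"dz":0,"rx":0,"ry":0,"rz":0,"claw":20}]'
python3 -c "
from h import *
print(((get_obs()['ee_pos']-m0)@Rt).round(4))
T=lambda x,y,z:m0+Rt@[x,y,z]
plan([(T(.0235,-.0705,.075),tray(-.147)),([.50,-.12,.25],down(.9)),(L('n',-.077,.20),down(.208+np.pi/2))])"
```

```text
time_s: 19.95
ee_pos: [0.4774, -0.3706, 0.1121]
ee_rot: [0.177, 0.586, 0.785, -0.094]
ft_force: [-0.5, 0.3, 0.0]
finger_gap: 0.827
finger_force: 0.0
time_s: 20.65
ee_pos: [0.4769, -0.3713, 0.1118]
ee_rot: [0.177, 0.587, 0.785, -0.094]
ft_force: [-0.2, 1.9, 2.3]
finger_gap: 0.367
finger_force: 30.0
[ 0.0257 -0.0709  0.0141]
at [ 0.4769 -0.3713  0.1118] F [-0.2  1.9  2.3] t 20.6 gap mm 33.8
rows>=1.2 "dx":0.008, "dz":-0.243, "rx":0.001, "ry":0.003, "rz":-0.004,
rows>=4.9 "dx":0.647, "dy":0.418, "dz":-0.605, "rx":-0.061, "ry":0.383, "rz":-0.574,
rows>=3.9 "dx":0.621, "dy":0.474, "dz":0.1, "rz":-0.42,
rows>=3.9 "dx":0.36, "dy":0.693, "dz":0.1, "rz":-0.42,
```

```bash
python3 -m pendant '[{"dx":0,"dy":0,"dz":-0.05,"rx":0,"ry":0,"rz":0,"claw":20},{"dx":0,"dy":0,"dz":-0.14,"rx":0,"ry":0,"rz":0,"claw":20},{"dx":0,"dy":0,"dz":-0.242,"rx":0,"ry":0,"rz":0,"claw":20},{"dx":0,"dy":0,"dz":-0.242,"rx":0,"ry":0,"rz":0,"claw":20}]' 
python3 -m pendant '[{"dx":0.12,"dy":0.08,"dz":-0.12,"rx":-0.012,"ry":0.077,"rz":-0.115,"claw":20},{"dx":0.25,"dy":0.16,"dz":-0.24,"rx":-0.024,"ry":0.153,"rz":-0.23,"claw":20},{"dx":0.38,"dy":0.25,"dz":-0.36,"rx":-0.036,"ry":0.23,"rz":-0.346,"claw":20},{"dx":0.51,"dy":0.33,"dz":-0.48,"rx":-0.048,"ry":0.306,"rz":-0.46,"claw":20},{"dx":0.647,"dy":0.418,"dz":-0.605,"rx":-0.061,"ry":0.383,"rz":-0.574,"claw":20},{"dx":0.647,"dy":0.418,"dz":-0.605,"rx":-0.061,"ry":0.383,"rz":-0.574,"claw":20},{"dx":0.647,"dy":0.418,"dz":-0.605,"rx":-0.061,"ry":0.383,"rz":-0.574,"claw":20}]' 
python3 -c "
from h import *
plan([(L('n',-.077,.20),down(.208+np.pi/2))])"
```

```text
time_s: 21.05
ee_pos: [0.4675, -0.3496, 0.1703]
ee_rot: [0.179, 0.586, 0.784, -0.094]
ft_force: [1.1, -0.3, -1.5]
finger_gap: 0.368
finger_force: 30.0
time_s: 21.75
ee_pos: [0.501, -0.1217, 0.2494]
ee_rot: [0.002, 0.33, 0.944, -0.001]
ft_force: [-0.7, -1.2, -1.8]
finger_gap: 0.371
finger_force: 30.0
at [ 0.501  -0.1217  0.2494] F [-0.7 -1.2 -1.8] t 21.8 gap mm 34.1
rows>=4.0 "dx":0.626, "dy":0.473, "dz":0.096, "rx":-0.001, "ry":0.002, "rz":-0.421,
rows>=4.0 "dx":0.364, "dy":0.695, "dz":0.098, "rx":-0.001, "ry":0.002, "rz":-0.421,
```

```bash
python3 -m pendant '[{"dx":0.626,"dy":0.473,"dz":0.096,"rx":0,"ry":0.002,"rz":-0.421,"claw":20},{"dx":0.626,"dy":0.473,"dz":0.096,"rx":0,"ry":0.002,"rz":-0.421,"claw":20},{"dx":0.626,"dy":0.473,"dz":0.096,"rx":0,"ry":0.002,"rz":-0.421,"claw":20},{"dx":0.626,"dy":0.473,"dz":0.096,"rx":0,"ry":0.002,"rz":-0.421,"claw":20},{"dx":0.626,"dy":0.473,"dz":0.096,"rx":0,"ry":0.002,"rz":-0.421,"claw":20}]' >/dev/null
python3 -m pendant '[{"dx":0.364,"dy":0.695,"dz":0.098,"rx":0,"ry":0.002,"rz":-0.421,"claw":20},{"dx":0.364,"dy":0.695,"dz":0.098,"rx":0,"ry":0.002,"rz":-0.421,"claw":20},{"dx":0.364,"dy":0.695,"dz":0.098,"rx":0,"ry":0.002,"rz":-0.421,"claw":20},{"dx":0.364,"dy":0.695,"dz":0.098,"rx":0,"ry":0.002,"rz":-0.421,"claw":20},{"dx":0.364,"dy":0.695,"dz":0.098,"rx":0,"ry":0.002,"rz":-0.421,"claw":20},{"dx":0.364,"dy":0.695,"dz":0.098,"rx":0,"ry":0.002,"rz":-0.421,"claw":20}]' 
python3 -c "
from h import *
plan([(L('n',-.077,.034),down(.208+np.pi/2))])"
```

```text
time_s: 22.85
ee_pos: [0.4039, 0.2574, 0.1996]
ee_rot: [-0.001, -0.104, 0.995, -0.001]
ft_force: [0.3, -0.8, -1.9]
finger_gap: 0.365
finger_force: 30.0
at [0.4039 0.2574 0.1996] F [ 0.3 -0.8 -1.9] t 22.9 gap mm 33.5
rows>=3.3 "dx":-0.003, "dy":0.006, "dz":0.663, "rx":-0.002, "ry":-0.002,
```

```bash
python3 -m pendant '[{"dx":-0.003,"dy":0.003,"dz":0.2,"rx":-0.002,"ry":-0.002,"rz":0,"claw":20},{"dx":-0.003,"dy":0.003,"dz":0.4,"rx":-0.002,"ry":-0.002,"rz":0,"claw":20},{"dx":-0.003,"dy":0.003,"dz":0.55,"rx":-0.002,"ry":-0.002,"rz":0,"claw":20},{"dx":-0.003,"dy":0.003,"dz":0.62,"rx":-0.002,"ry":-0.002,"rz":0,"claw":20},{"dx":-0.003,"dy":0.003,"dz":0.66,"rx":-0.002,"ry":-0.002,"rz":0,"claw":20},{"dx":-0.003,"dy":0.003,"dz":0.668,"rx":-0.002,"ry":-0.002,"rz":0,"claw":20},{"dx":-0.003,"dy":0.003,"dz":0.676,"rx":-0.002,"ry":-0.002,"rz":0,"claw":20},{"dx":-0.003,"dy":0.003,"dz":0.676,"rx":-0.002,"ry":-0.002,"rz":0,"claw":20}]' 
for i in 1 2 3; do python3 -m pendant '[{"dx":0,"dy":0,"dz":0.002,"rx":0,"ry":0,"rz":0,"claw":20},{"dx":0,"dy":0,"dz":0.004,"rx":0,"ry":0,"rz":0,"claw":20},{"dx":0,"dy":0,"dz":0.004,"rx":0,"ry":0,"rz":0,"claw":20}]' | grep -E 'pos|ft'; done
```

```text
time_s: 23.65
ee_pos: [0.4055, 0.259, 0.0325]
ee_rot: [0.001, -0.103, 0.995, 0.001]
ft_force: [0.8, -0.5, -1.5]
finger_gap: 0.368
finger_force: 30.0
ee_pos: [0.4048, 0.2592, 0.0311]
ft_force: [0.8, -0.4, -2.4]
ee_pos: [0.4046, 0.259, 0.0296]
ft_force: [0.6, 0.0, -1.3]
ee_pos: [0.4046, 0.2589, 0.0286]
ft_force: [0.8, -0.7, -2.3]
```

```bash
for i in 1 2; do python3 -m pendant '[{"dx":0,"dy":0,"dz":0.002,"rx":0,"ry":0,"rz":0,"claw":20},{"dx":0,"dy":0,"dz":0.004,"rx":0,"ry":0,"rz":0,"claw":20},{"dx":0,"dy":0,"dz":0.004,"rx":0,"ry":0,"rz":0,"claw":20}]' | grep -E 'pos|ft'; done; python3 -c "
from h import *
o=get_obs();p=o['ee_pos'];print((RL.T@(p-[.5065,.21,0])).round(4),(L('n',-.077,0)),(rot(o['ee_rot'])[:,1]).round(3),np.arctan2(*rot(o['ee_rot'])[:2,1][::-1]))"
```

```text
ee_pos: [0.4046, 0.2589, 0.0276]
ft_force: [0.2, 0.3, -2.6]
ee_pos: [0.4046, 0.259, 0.0266]
ft_force: [0.3, 0.3, -2.1]
[-0.0893  0.0693  0.0266] [0.4040156  0.25842789 0.        ] [-0.206  0.979  0.001] 1.7784562053258974
```

```bash
for i in 1 2 3; do python3 -m pendant '[{"dx":0,"dy":0,"dz":0.002,"rx":0,"ry":0,"rz":0,"claw":20},{"dx":0,"dy":0,"dz":0.002,"rx":0,"ry":0,"rz":0,"claw":20}]' | grep -E 'pos|ft'; done
```

```text
ee_pos: [0.4046, 0.259, 0.0263]
ft_force: [-0.9, -1.3, 1.5]
ee_pos: [0.4046, 0.2589, 0.0263]
ft_force: [-3.3, -1.6, 11.4]
ee_pos: [0.4047, 0.259, 0.0263]
ft_force: [-5.4, -3.4, 19.7]
```

The model is down. I'll ease the pressure off before releasing.

```bash
python3 -m pendant '[{"dx":0,"dy":0,"dz":-0.002,"rx":0,"ry":0,"rz":0,"claw":20},{"dx":0,"dy":0,"dz":-0.0038,"rx":0,"ry":0,"rz":0,"claw":20},{"dx":0,"dy":0,"dz":-0.0038,"rx":0,"ry":0,"rz":0,"claw":20}]' | grep ft
python3 -m pendant '[{"dx":0,"dy":0,"dz":0,"rx":0,"ry":0,"rz":0,"claw":37},{"dx":0,"dy":0,"dz":0,"rx":0,"ry":0,"rz":0,"claw":48},{"dx":0,"dy":0,"dz":0,"rx":0,"ry":0,"rz":0,"claw":48},{"dx":0,"dy":0,"dz":0,"rx":0,"ry":0,"rz":0,"claw":48}]' 
python3 -m pendant '[{"dx":0,"dy":0,"dz":-0.08,"rx":0,"ry":0,"rz":0,"claw":48},{"dx":0,"dy":0,"dz":-0.2,"rx":0,"ry":0,"rz":0,"claw":48},{"dx":0,"dy":0,"dz":-0.4,"rx":0,"ry":0,"rz":0,"claw":48},{"dx":0.1,"dy":0,"dz":-0.5,"rx":0,"ry":0,"rz":0,"claw":30},{"dx":0.24,"dy":0,"dz":-0.5,"rx":0,"ry":0,"rz":0,"claw":0},{"dx":0.24,"dy":0,"dz":-0.5,"rx":0,"ry":0,"rz":0,"claw":0},{"dx":0.24,"dy":0,"dz":-0.5,"rx":0,"ry":0,"rz":0,"claw":0}]' 
python3 tote.py t5; python3 lanes.py | head -12
python3 - <<'E'
import numpy as np,cv2
q=np.load('pics/tp.npy')
p=q[(abs(q[:,1]-.069)<.04)&(q[:,0]<.0)&(q[:,2]>.035)&(q[:,2]<.062)]
print(cv2.minAreaRect((p[:,:2]*1000).astype(np.float32)),len(p),np.percentile(p[:,2],[5,50,95]))
p=q[(abs(q[:,1]-.069)<.018)&(q[:,0]>.03)&(q[:,0]<.1)&(q[:,2]>.02)]
if len(p): print('stop x',np.percentile(p[:,0],[1,50,99]),len(p))
from h import *
plan([(L('n',-.138,.024),down(.208+np.pi/2))])
E
```

```text
ft_force: [-3.4, -2.5, 6.9]
time_s: 26.45
ee_pos: [0.4047, 0.259, 0.026]
ee_rot: [0.001, -0.104, 0.995, 0.001]
ft_force: [0.1, -0.2, 0.2]
finger_gap: 0.521
finger_force: 0.0
time_s: 27.15
ee_pos: [0.3457, 0.2465, 0.1513]
ee_rot: [0.001, -0.104, 0.995, 0.001]
ft_force: [0.3, 0.5, 0.1]
finger_gap: 0.195
finger_force: 0.0
[0.34631781 0.24675762 0.15115934]
narrow floor z 0.005407326605695872
  x-0.130 lip inner 34.1 105.0 ctr 69.6 gap 70.9
  x-0.110 guide inner 43.3 95.6 ctr 69.5 gap 52.3
  x-0.110 lip inner 51.6 88.3 ctr 69.9 gap 36.7
  x0.030 lip inner 48.1 89.7 ctr 68.9 gap 41.6
  x0.070 guide inner 49.8 87.7 ctr 68.7 gap 37.9
  x0.070 lip inner 47.4 89.0 ctr 68.2 gap 41.7
  x0.090 guide inner 48.3 89.0 ctr 68.7 gap 40.8
  x0.090 lip inner 48.1 95.8 ctr 71.9 gap 47.7
  guide x min -0.1331895561961567
  lip x min -0.12755661040832236
  stop 512 0.05187721823232742 0.06586631228703477
((-90.57234191894531, 69.51951599121094), (33.715614318847656, 62.77128982543945), 89.86848449707031) 2283 [0.04178292 0.04385867 0.05457746]
stop x [0.05185519 0.054293   0.06470175] 1037
at [0.3463 0.2468 0.1512] F [ 0.2 -0.3  0.8] t 27.2 gap mm 14.3
rows>=2.5 "dx":0.01, "dy":-0.003, "dz":0.509, "rx":0.001, "ry":0.002,
```

```bash
python3 -m pendant '[{"dx":0.01,"dy":-0.003,"dz":0.1,"rx":0,"ry":0,"rz":0,"claw":0},{"dx":0.01,"dy":-0.003,"dz":0.2,"rx":0,"ry":0,"rz":0,"claw":0},{"dx":0.01,"dy":-0.003,"dz":0.38,"rx":0,"ry":0,"rz":0,"claw":0},{"dx":0.01,"dy":-0.003,"dz":0.509,"rx":0,"ry":0,"rz":0,"claw":0},{"dx":0.01,"dy":-0.003,"dz":0.509,"rx":0,"ry":0,"rz":0,"claw":0},{"dx":0.01,"dy":-0.003,"dz":0.509,"rx":0,"ry":0,"rz":0,"claw":0}]' 
python3 -m pendant '[{"dx":-0.02,"dy":0,"dz":0,"rx":0,"ry":0,"rz":0,"claw":0},{"dx":-0.04,"dy":0,"dz":0,"rx":0,"ry":0,"rz":0,"claw":0},{"dx":-0.06,"dy":0,"dz":0,"rx":0,"ry":0,"rz":0,"claw":0},{"dx":-0.08,"dy":0,"dz":0,"rx":0,"ry":0,"rz":0,"claw":0},{"dx":-0.1,"dy":0,"dz":0,"rx":0,"ry":0,"rz":0,"claw":0},{"dx":-0.13,"dy":0,"dz":0,"rx":0,"ry":0,"rz":0,"claw":0}]' | grep -E 'pos|ft|gap'
python3 -m pendant '[{"dx":-0.03,"dy":0,"dz":0,"rx":0,"ry":0,"rz":0,"claw":0},{"dx":-0.06,"dy":0,"dz":0,"rx":0,"ry":0,"rz":0,"claw":0},{"dx":-0.09,"dy":0,"dz":0,"rx":0,"ry":0,"rz":0,"claw":0},{"dx":-0.12,"dy":0,"dz":0,"rx":0,"ry":0,"rz":0,"claw":0},{"dx":-0.15,"dy":0,"dz":0,"rx":0,"ry":0,"rz":0,"claw":0},{"dx":-0.18,"dy":0,"dz":0,"rx":0,"ry":0,"rz":0,"claw":0}]' | grep -E 'pos|ft'
python3 st.py
```

```text
time_s: 27.8
ee_pos: [0.3439, 0.2453, 0.0235]
ee_rot: [-0.0, -0.104, 0.995, 0.0]
ft_force: [0.3, 0.1, 0.9]
finger_gap: 0.005
finger_force: 0.0
ee_pos: [0.375, 0.2517, 0.0239]
ft_force: [-3.2, 0.8, 3.2]
finger_gap: 0.007
ee_pos: [0.4205, 0.2616, 0.0239]
ft_force: [-0.6, -0.6, -1.1]
tote [-0.0732  0.0686  0.0239] F [-0.7 -0.4 -1.1] 29.0
scene 0.068 30 [10 18]; 34 [13 13]; 38 [12 14]; 42 [13 13]; 46 ; 50 [45 60]; 54 [48 61]; 58 [44 60]; 62 [15 55]; 66 [12 56]; 70 [10 17]; 74 [10 16]; 78 [10 14]; 82 [11 16]; 86 [ 9 17]; 90 [10 15]; 94 [11 16]; 98 ; 
scene -0.067 30 [41 52]; 34 [43 55]; 38 [43 54]; 42 [43 50]; 46 [41 54]; 50 [43 56]; 54 [49 56]; 58 [51 57]; 62 [47 57]; 66 [46 57]; 70 [44 58]; 74 [47 59]; 78 [48 60]; 82 [12 59]; 86 [12 51]; 90 [10 59]; 94 [11 16]; 98 [17 19]; 
side 0.068 30 [14 16]; 34 [14 17]; 38 [12 16]; 42 [14 16]; 46 [12 14]; 50 [13 15]; 54 [23 52]; 58 [16 58]; 62 [37 60]; 66 [39 60]; 70 [61 61]; 74 ; 78 [16 16]; 82 ; 86 [12 17]; 90 [15 27]; 94 [12 16]; 98 [13 15]; 
side -0.067 30 [46 50]; 34 [47 48]; 38 [45 50]; 42 [45 50]; 46 [47 56]; 50 [45 54]; 54 [46 58]; 58 [46 56]; 62 [50 58]; 66 [48 58]; 70 [46 57]; 74 [46 57]; 78 [47 59]; 82 [50 60]; 86 [51 60]; 90 [49 60]; 94 ; 98 ;
```

```bash
python3 -m pendant '[{"dx":-0.03,"dy":0,"dz":0,"rx":0,"ry":0,"rz":0,"claw":0},{"dx":-0.06,"dy":0,"dz":0,"rx":0,"ry":0,"rz":0,"claw":0},{"dx":-0.09,"dy":0,"dz":0,"rx":0,"ry":0,"rz":0,"claw":0},{"dx":-0.115,"dy":0,"dz":0,"rx":0,"ry":0,"rz":0,"claw":0},{"dx":-0.135,"dy":0,"dz":0,"rx":0,"ry":0,"rz":0,"claw":0},{"dx":-0.155,"dy":0,"dz":0,"rx":0,"ry":0,"rz":0,"claw":0},{"dx":-0.165,"dy":0,"dz":0,"rx":0,"ry":0,"rz":0,"claw":0},{"dx":-0.165,"dy":0,"dz":0,"rx":0,"ry":0,"rz":0,"claw":0}]' | grep -E 'pos|ft'
for i in 1 2 3; do python3 -m pendant '[{"dx":-0.002,"dy":0,"dz":0,"rx":0,"ry":0,"rz":0,"claw":0},{"dx":-0.004,"dy":0,"dz":0,"rx":0,"ry":0,"rz":0,"claw":0},{"dx":-0.004,"dy":0,"dz":0,"rx":0,"ry":0,"rz":0,"claw":0}]' | grep -E 'pos|ft'; done
python3 st.py | head -2
```

```text
ee_pos: [0.4605, 0.2701, 0.024]
ft_force: [0.2, 0.9, -0.8]
ee_pos: [0.4607, 0.2701, 0.024]
ft_force: [-0.6, -0.1, 0.7]
ee_pos: [0.4615, 0.2701, 0.0239]
ft_force: [-2.1, -1.5, 3.2]
ee_pos: [0.4632, 0.2706, 0.024]
ft_force: [-0.1, -0.5, -1.1]
tote [-0.0296  0.0683  0.024 ] F [-0.2 -0.5 -1.1] 30.8
scene 0.068 30 [41 52]; 34 [43 53]; 38 [23 48]; 42 [31 46]; 46 ; 50 [55 58]; 54 [48 60]; 58 [31 59]; 62 [14 52]; 66 [12 57]; 70 [11 17]; 74 [11 16]; 78 [ 9 15]; 82 [ 8 15]; 86 [ 9 15]; 90 [11 17]; 94 [11 16]; 98 [15 16];
```

```bash
for i in 1 2 3 4 5 6 7; do python3 -m pendant '[{"dx":-0.002,"dy":0,"dz":0,"rx":0,"ry":0,"rz":0,"claw":0},{"dx":-0.004,"dy":0,"dz":0,"rx":0,"ry":0,"rz":0,"claw":0},{"dx":-0.004,"dy":0,"dz":0,"rx":0,"ry":0,"rz":0,"claw":0}]' | grep -E 'pos|ft'; done
python3 st.py | head -2
```

```text
ee_pos: [0.4639, 0.2707, 0.0239]
ft_force: [-0.5, -1.4, -1.3]
ee_pos: [0.465, 0.2709, 0.024]
ft_force: [-0.4, -0.7, -0.8]
ee_pos: [0.4658, 0.2711, 0.024]
ft_force: [-0.1, 0.1, -0.8]
ee_pos: [0.4668, 0.2713, 0.024]
ft_force: [-1.1, -0.3, -0.8]
ee_pos: [0.4678, 0.2715, 0.024]
ft_force: [-2.1, -0.0, 0.0]
ee_pos: [0.4688, 0.2718, 0.024]
ft_force: [-1.0, -0.6, -0.3]
ee_pos: [0.4698, 0.272, 0.024]
ft_force: [-0.9, 0.4, -1.1]
tote [-0.0229  0.0683  0.024 ] F [-0.8  0.6 -1.1] 33.0
scene 0.068 30 [44 57]; 34 [42 54]; 38 [42 53]; 42 [34 54]; 46 [31 51]; 50 [45 57]; 54 [46 60]; 58 [43 58]; 62 [12 52]; 66 [11 54]; 70 [10 16]; 74 [11 16]; 78 [10 15]; 82 [ 9 15]; 86 [ 7 15]; 90 [10 14]; 94 [11 17]; 98 [17 17];
```

```bash
for i in 1 2 3 4 ; do python3 -m pendant '[{"dx":-0.002,"dy":0,"dz":0,"rx":0,"ry":0,"rz":0,"claw":0},{"dx":-0.004,"dy":0,"dz":0,"rx":0,"ry":0,"rz":0,"claw":0},{"dx":-0.004,"dy":0,"dz":0,"rx":0,"ry":0,"rz":0,"claw":0}]' | grep -E 'pos|ft'; done
```

```text
ee_pos: [0.4707, 0.2721, 0.024]
ft_force: [-0.2, -0.3, -0.7]
ee_pos: [0.4717, 0.2724, 0.024]
ft_force: [-1.0, -0.5, -0.8]
ee_pos: [0.4727, 0.2726, 0.024]
ft_force: [-1.7, -0.2, -0.3]
ee_pos: [0.4737, 0.2728, 0.024]
ft_force: [-1.2, -0.2, -0.7]
```

```bash
for i in 1 2 3 ; do python3 -m pendant '[{"dx":-0.002,"dy":0,"dz":0,"rx":0,"ry":0,"rz":0,"claw":0},{"dx":-0.003,"dy":0,"dz":0,"rx":0,"ry":0,"rz":0,"claw":0},{"dx":-0.003,"dy":0,"dz":0,"rx":0,"ry":0,"rz":0,"claw":0}]' | grep -E 'pos|ft'; done
```

```text
ee_pos: [0.4743, 0.2729, 0.024]
ft_force: [-0.9, -0.3, 0.5]
ee_pos: [0.4749, 0.273, 0.024]
ft_force: [-2.8, 1.1, 1.2]
ee_pos: [0.4749, 0.273, 0.0239]
ft_force: [-5.8, -0.3, 5.0]
```

```bash
for i in 1 2 ; do python3 -m pendant '[{"dx":-0.002,"dy":0,"dz":0,"rx":0,"ry":0,"rz":0,"claw":0},{"dx":-0.003,"dy":0,"dz":0,"rx":0,"ry":0,"rz":0,"claw":0},{"dx":-0.003,"dy":0,"dz":0,"rx":0,"ry":0,"rz":0,"claw":0}]' | grep -E 'pos|ft'; done; python3 st.py|head -2
```

```text
ee_pos: [0.4749, 0.273, 0.024]
ft_force: [-8.8, -0.9, 6.9]
ee_pos: [0.4749, 0.2729, 0.0239]
ft_force: [-11.5, -0.0, 8.7]
tote [-0.0176  0.0682  0.0239] F [-11.3   2.4   8.7] 35.8
scene 0.068 30 [ 44 397]; 34 [38 56]; 38 [42 56]; 42 [42 57]; 46 [41 55]; 50 [45 59]; 54 [50 60]; 58 [41 60]; 62 [14 55]; 66 [11 53]; 70 [10 16]; 74 [ 9 17]; 78 [10 18]; 82 [ 9 16]; 86 [ 9 17]; 90 [10 17]; 94 [11 15]; 98 [15 19];
```

The half model is against its stop at about 11 N. I'll back off and check both.

```bash
python3 -m pendant '[{"dx":0.02,"dy":0,"dz":0,"rx":0,"ry":0,"rz":0,"claw":0},{"dx":0.1,"dy":0,"dz":0,"rx":0,"ry":0,"rz":0,"claw":0},{"dx":0.2,"dy":0,"dz":-0.1,"rx":0,"ry":0,"rz":0,"claw":0},{"dx":0.25,"dy":0,"dz":-0.3,"rx":0,"ry":0,"rz":0,"claw":0},{"dx":0.25,"dy":-0.1,"dz":-0.5,"rx":0,"ry":0,"rz":0,"claw":0},{"dx":0.25,"dy":-0.2,"dz":-0.7,"rx":0,"ry":0,"rz":0,"claw":0},{"dx":0.25,"dy":-0.27,"dz":-0.85,"rx":0,"ry":0,"rz":0,"claw":0},{"dx":0.25,"dy":-0.27,"dz":-0.9,"rx":0,"ry":0,"rz":0,"claw":0},{"dx":0.25,"dy":-0.27,"dz":-0.9,"rx":0,"ry":0,"rz":0,"claw":0}]' 
python3 tote.py t6
python3 - <<'E'
from h import *
q=np.load('pics/tp.npy')
for y,w in((-.067,.02),(.069,.013)):
    p=q[(abs(q[:,1]-y)<w)&(q[:,0]>-.03)&(q[:,0]<.12)]
    m=p[(p[:,2]>.037)];print(y,'rear',np.percentile(m[:,0],.5))
    for x in np.arange(.04,.1,.003):
        z=p[(p[:,0]>=x)&(p[:,0]<x+.003)][:,2];print(round(x*1000),(np.percentile(z,[10,90])*1000).round().astype(int) if len(z) else '-',end='; ')
    print()
f=grab('scene');im=cv2.resize(f['frame'][195:335,330:520,::-1],None,fx=4,fy=4,interpolation=cv2.INTER_CUBIC)
cv2.imwrite('pics/fin.png',np.vstack([im]))
E
```

```text
time_s: 36.8
ee_pos: [0.432, 0.1945, 0.252]
ee_rot: [0.004, -0.103, 0.995, 0.002]
ft_force: [0.8, 0.7, 0.5]
finger_gap: 0.002
finger_force: 0.0
[0.43082327 0.19435083 0.24989097]
-0.067 rear 0.006449994813774539
40 [42 50]; 43 [43 54]; 46 [43 54]; 49 [43 54]; 52 [43 55]; 55 [43 54]; 58 [44 55]; 61 [47 55]; 64 [44 55]; 67 [43 55]; 70 [42 44]; 73 [42 43]; 76 -; 79 -; 82 -; 85 -; 88 -; 91 -; 94 -; 97 -; 
0.069 rear -0.008211901955774757
40 [43 54]; 43 [43 54]; 46 [43 54]; 49 [43 45]; 52 [43 57]; 55 [47 58]; 58 [47 58]; 61 [47 58]; 64 [47 58]; 67 [56 57]; 70 -; 73 -; 76 -; 79 -; 82 -; 85 [11 12]; 88 [11 12]; 91 [10 13]; 94 [11 12]; 97 -;
```

View pics/t6_o.png

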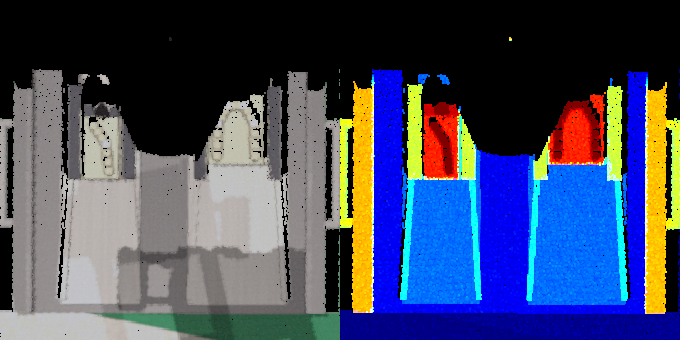

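View pics/fin.png

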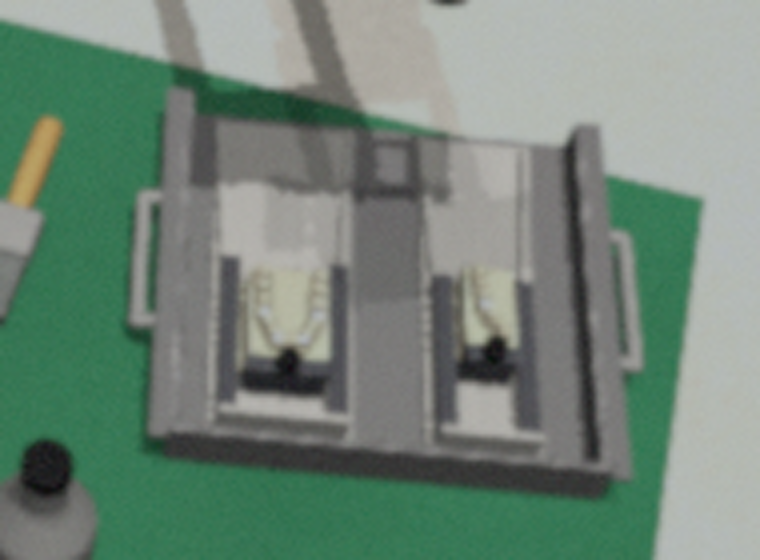

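The views show both models under the lips and touching their stops: the full model at (290,305) in the wide lane and the half model at (485,305) in the narrow lane. The robot is clear of everything.

```bash
python3 -c "
from plant import *
print(job_done())"
```

```text
the job is handed in; nothing more can be done
None
```

Job handed in at about 37 s: the camera check showed both models under the lips against their stops, with the arm clear; the half model was pressed down at about 20 N for a moment when set down.

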